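# Hold the bottle caddy's gate open

## Task

First stand the tipped bottle upright again on the floor of the caddy's lane, between the standing bottle and the film can, and let go of it. Then squeeze the catch with the round tabs fully, and after it the catch with the square tabs, take the gate by its post and swing it past its detent until it is wide open. Finish while still holding the gate wide open with the gripper, with all three containers standing in the lane and the other bottle, the can and the tub on the bench left where they were.

Things in the scene. Friction and masses are not known exactly. Their poses are not given: they have to be found in the camera images.
- caddy: fixed plywood bottle caddy, 195 x 286 mm; origin on the bench, mid length, 85 mm behind the gate's front face; x from the gate to the back, y along the lane towards the robot's left, z up. Front rail x -73 to -33 mm, top at 62 mm, carries both catches; back and end walls 8 mm thick, tops at 75 mm. Fixed front panel at y +35 to +143 mm, gate on the rest. A 6 mm plate lies before the hinge
- lane_mid (a point): middle of the lane floor (caddy frame 34.5, 0, 40 mm), axes as the caddy's; the floor reaches 67 mm either way in x and 135 mm in y
- tipped_bottle: small brown bottle with black cap, 32 mm diameter, 72 mm tall, 93 g; body up to 60 mm, cap 20 mm diameter from 57 to 72 mm; origin at the centre of its base, z towards the cap. It starts lying in the lane, cap towards the caddy's +y. Stands anywhere on the lane floor between its neighbours
- standing_bottle: same kind of bottle, stands in the lane about 113 mm to the caddy's -y of the lane's middle; origin at the centre of its base, z up
- film_can: film can, 35 mm diameter, 51 mm tall, stands in the lane about 115 mm to the caddy's +y of the lane's middle; origin at the centre of its base, z up
- round_catch: steel squeeze catch with ROUND tabs (26 mm discs, 6 mm thick, centred 38 mm up, tops at 51 mm); origin at the centre of its foot's underside, on the rail's top; x as the caddy's. Fixed rear tab x 13 to 19 mm, moving front tab x -15 to -9 mm, outer span 34 mm. The two catches swap places from start to start (caddy x -53, y -90 and -30 mm)
- round_grip (a point): midway between the round tabs, 40 mm above the catch's foot: squeeze here from above along the caddy's x, fingertips no lower than 26 mm above the foot's underside (a hook arm runs forward below)
- round_lever (a joint): lever of the round catch, rad: 0 latched, 0.45 fully squeezed (stop). Squeezing tilts the front tab back about a pin 10 mm above the foot's underside and lifts the hook off the gate's top (free from about 0.28). Takes about 4 N at the tab and stays where it is left
- square_catch: the same catch with SQUARE tabs (24 mm wide plates, 6 mm thick, tops at 51 mm); otherwise like the round one
- square_grip (a point): midway between the square tabs, 40 mm above the catch's foot, as round_grip
- square_lever (a joint): lever of the square catch, as round_lever
- gate (a joint): gate on an upright hinge, rad: 0 shut, 1.5 wide open at its stop; from above it turns counter-clockwise, the free end swinging out towards the robot. A light spring pulls it shut (up to 2.5 N at the post); a sprung ball detent near 0.75 (felt 0.6 to 0.9) adds up to 5 N; let go when wide open, it swings back to the detent
- gate_post (a point): upright steel post on the gate near its free end, 14 mm diameter, from 64 to 116 mm above the bench, 150 mm from the hinge axis; this point is on its axis 95 mm high. Gate panel 10 mm thick, top at 66 mm. The post is round, so fingers on it may keep their direction while the gate turns
- gate_hinge (a point): point of the gate's upright hinge axis, 95 mm above the bench (caddy x -80, y -138 mm)
- tub: low tub with black lid, 56 mm diameter, 52 mm tall, on the bench beside the caddy's left end; origin at the centre of its underside; leave alone
Mind the look-alikes: they are no part of the job. What is shaped like the film_can but purple is not meant.

How it is judged:
By the outcome, as a careful person would: the job done as asked, in the order asked, and still so for the second after the job is handed in, while the arm keeps its last pose, push and grip.
It also fails if it takes over 64 s, if anything falls off the work surface, if the arm or the gripper's body presses on something with over 40 N, if the wrist force passes 120 N, or if a joint passes its speed limit or range.

## Robot

A 6-joint arm with a two-finger parallel gripper is mounted at the origin on a cart in front of the work surface, level with it; the furniture and walls round the work are solid. World frame = base frame: x ahead of the robot, y to its left, z up, the work surface at z = 0. Lengths are in m, angles in rad, forces in N, time in s.
With the tool pointing down it reaches from about 0.325 to 0.775 m from the base axis. Payload 9.3 kg.
Tool frame: the origin (TCP) lies midway between the tips of the shut fingers; the grasp point (between the pads) lies 19 mm behind it; z points along the fingers, x is the direction in which the jaws open and shut, and the axes are right-handed (so a half turn about z gives the same grasp; the last joint's range is limited). The gripper opens to 85 mm and grips with 20 to 120 N. Pads are 22 mm wide; open, the fingers measure 114 mm over their backs; the gripper's body (76 mm by 85 mm) begins 54 mm behind the grasp point. The pads swing forward as they close: fully open they stand 13 mm farther back than shut.
Start: joints at [1.12, 0.259, 0.021, 1.334, 0, 1.418], TCP at [0.161, 0.526, 0.231] pointing down, gripper open.
Joint ranges: [-3.04, 3.04], [-0.91, 1.82], [-1.04, 1.36], [-1.92, 1.95], [-1.52, 1.45], [-3.14, 3.14]. Speed limits (rad/s): [2.22, 2.22, 2.79, 3.14, 3.14, 3.14].

## Interface

Orientations are given as [roll, pitch, yaw] about the fixed x, y, z axes, in that order (R = Rz(yaw) Ry(pitch) Rx(roll)).
In Python, from plant import robot gives the robot as it stands.
- The arm moves only by the tool jog_arm, never from a script. Its argument "motion" is a list of rows, each an object with "offset": the shift along the tool's x, y, z in m, a list of three; "delta_rot": the turn, a rotation vector about the tool's x, y, z in degrees, a list of three. In form: [{"offset": [tx, ty, tz], "delta_rot": [ax, ay, az]}, ...]. A call has exactly 5 rows; each row is the pose to reach, as a shift and turn from the pose commanded when the call began, along the tool's axes at that moment; what a row does not reach only later rows make up. A row lasts 1/12 s, in which the tool goes at most 41.7 mm and 7.16 degrees, less where a joint would pass 70% of its speed; a pose out of reach is approached as far as the arm can. A call with a gripper value outside its range is refused whole. "claw" is the opening, from 0 (shut) to 1 (fully open), set as the call begins (left out, the last holds). The fingers move at their own pace and stop on an object; the grip force is fixed at half the most. Time passes only in rows, so rows that repeat a pose let the fingers close, or fill a call up. It gives the time, the measured TCP pose, the force and the opening at its end, in the units of the state.
- robot.sense(): the state, without advancing time (a new reading comes with each control period).
- robot.grab_frame(name): name is "scene" or "top"; returns a dict with "image" (420x560x3 uint8, red, green, blue), "camera_matrix" (3x3 intrinsics, pixels), "camera_from_world" (4x4, takes a point from world to camera coordinates). Camera axes: x right, y up, looking along -z (the intrinsics and any distortion apply to the point x, -y, -z); pixel columns grow to the right and rows downward; lengths in m; the calibration is good to about 2 mm. A picture is of the moment at which its call begins. There is no depth.
- robot.close_job(): hands the job in, once; it reports no verdict.
The state is a dict: "clock": time; "joints": joint angles; "qd": joint speeds; "joint_efforts": joint torques, N m; "tcp_pos": TCP position; "ee_rot": TCP orientation; "wrist_force": force on the tool from outside, world axes, zero at the start; "ft_torque": the same for the moment, N m; "gripper_width": finger opening in m.
Only numpy, scipy, OpenCV 4.12 (cv2) and the standard library are available. Lean on these libraries where they do the work, as an engineer would, in place of code of your own. Each camera call takes 0.05 s, during which the arm holds its last target.

## Working session

There is one attempt and no reset: what is moved stays moved. The work goes in short steps, Python scripts to look and compute and a tool call to move; the robot and the scene stay as the last step left them, time stands still between calls to the robot, and variables do not carry over. Pictures are saved under pics/ and viewed, and the job is handed in when it is done.

Besides the shell and the picture viewer there is one more tool, called after "Call:" by a JSON object that holds its "method" and its "body". jog_arm: Moves the arm, as the interface text tells. Its arguments: {"type":"object","properties":{"motion":{"type":"array","items":{"type":"object","properties":{"offset":{"type":"array","items":{"type":"number"}},"delta_rot":{"type":"array","items":{"type":"number"}}}}},"claw":{"type":"number"}},"required":["motion"]}

```bash
mkdir -p pics; ls; cat > h.py <<'E'
import numpy as np, cv2
from plant import robot
def grab(n,fn=None):
    f=robot.grab_frame(n)
    if fn: cv2.imwrite('pics/'+fn,cv2.cvtColor(f['image'],cv2.COLOR_RGB2BGR))
    np.savez('last_'+n+'.npz',**{k:np.array(v) for k,v in f.items()})
    return f
def load(n): return dict(np.load('last_'+n+'.npz'))
def proj(f,p):
    T=np.array(f['camera_from_world']);K=np.array(f['camera_matrix'])
    p=np.atleast_2d(p);c=p@T[:3,:3].T+T[:3,3]
    q=np.c_[c[:,0],-c[:,1],-c[:,2]]@K.T
    return q[:,:2]/q[:,2:]
def ray(f,uv):
    T=np.array(f['camera_from_world']);K=np.array(f['camera_matrix'])
    d=np.linalg.inv(K)@np.array([uv[0],uv[1],1.]);d=np.array([d[0],-d[1],-d[2]])
    R=T[:3,:3];return -R.T@T[:3,3],R.T@d
def onz(f,uv,z):
    o,d=ray(f,uv);return o+d*(z-o[2])/d[2]
E
python3 - <<'E'
from h import *
print(robot.sense())
for n in ('scene','top'):
    f=grab(n,n+'0.png');print(n,[k for k in f],f['camera_matrix'],f['camera_from_world'])
E
```

```text
pics
{'clock': 0.0, 'joints': array([1.12036886e+00, 2.59199285e-01, 2.07709263e-02, 1.33367682e+00,
       3.37839414e-06, 1.41819851e+00]), 'qd': array([ 1.71345604e-04, -8.72796819e-05,  3.90356583e-04,  6.50352444e-04,
        1.20280939e-04,  1.74103130e-03]), 'joint_efforts': array([ 5.38409586e-04, -5.55641127e+01,  3.44535542e+01,  1.36722863e-02,
       -1.11367553e-04, -1.06982046e-05]), 'tcp_pos': array([0.16128047, 0.52554339, 0.23066591]), 'ee_rot': array([-3.14139036e+00,  1.29312493e-03,  1.27296681e+00]), 'wrist_force': array([-0.05081786, -0.30706843, -0.17172154]), 'ft_torque': array([0.03835453, 0.04615922, 0.01477319]), 'gripper_width': 0.08519579832972458}
scene ['image', 'camera_matrix', 'camera_from_world'] [[422.00229209   0.         279.54081753]
 [  0.         422.00229209 209.95564849]
 [  0.           0.           1.        ]] [[ 0.6391415  -0.7688436  -0.01943328 -0.44764527]
 [ 0.40186853  0.31231693  0.86079023 -0.27962827]
 [-0.65574372 -0.55797639  0.50858876 -0.54445458]
 [ 0.          0.          0.          1.        ]]
top ['image', 'camera_matrix', 'camera_from_world'] [[452.52500497   0.         285.95982661]
 [  0.         452.52500497 217.37360973]
 [  0.           0.           1.        ]] [[ 0.02306985 -0.999729    0.00311657 -0.08954368]
 [ 0.9776786   0.02321199  0.20881994 -0.57833716]
 [-0.20883569 -0.00177044  0.97794914 -0.98621536]
 [ 0.          0.          0.          1.        ]]
```

View pics/scene0.png

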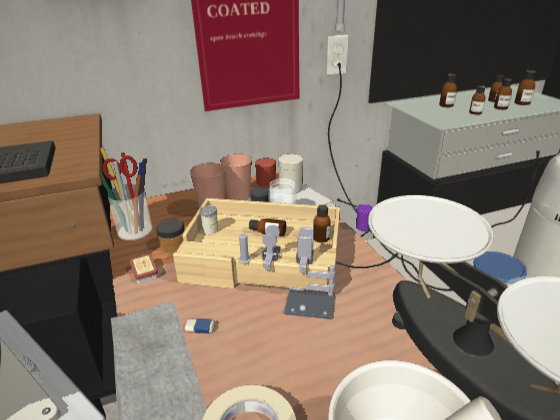

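View pics/top0.png

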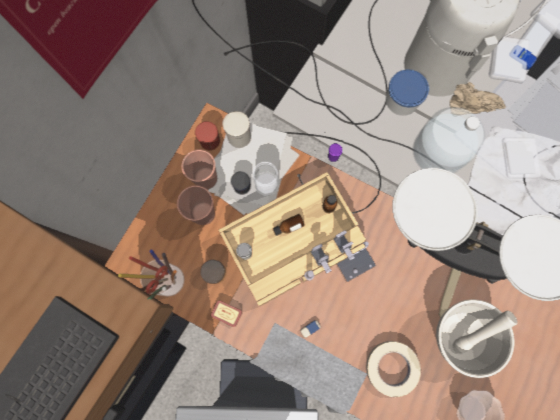

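```bash
python3 - <<'E'
from h import *
s=cv2.imread('pics/scene0.png');t=cv2.imread('pics/top0.png')
cv2.imwrite('pics/s0c.png',cv2.resize(s[170:325,140:390],None,fx=3.2,fy=3.2,interpolation=cv2.INTER_CUBIC))
cv2.imwrite('pics/t0c.png',cv2.resize(t[165:315,190:390],None,fx=4,fy=4,interpolation=cv2.INTER_CUBIC))
E
```

```text
(no output)
```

View pics/s0c.png

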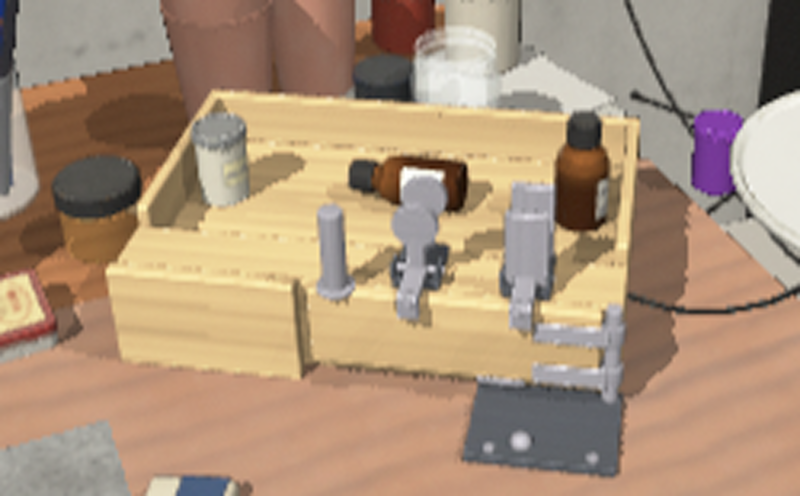

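View pics/t0c.png

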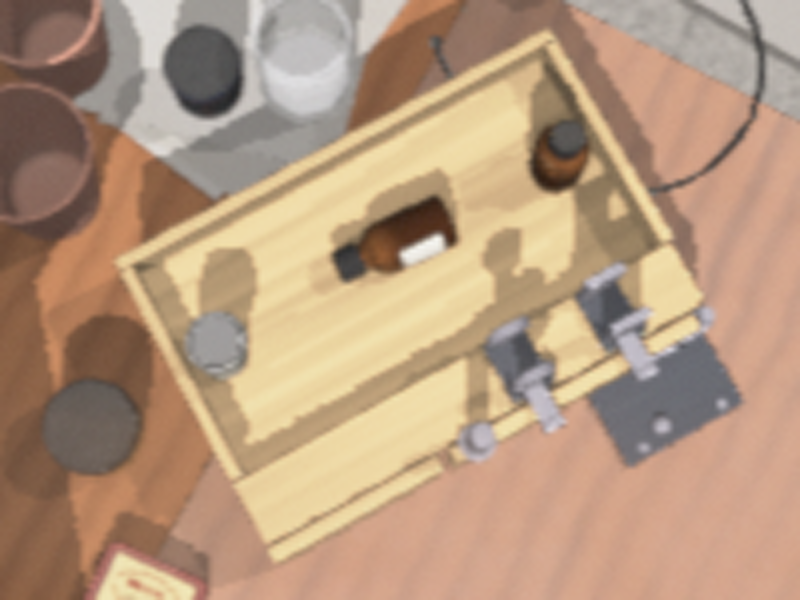

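```bash
cat >> h.py <<'E'
def tc(u,v): return (190+(u+.5)/4-.5,165+(v+.5)/4-.5)
def sc(u,v): return (140+(u+.5)/3.2-.5,170+(v+.5)/3.2-.5)
E
python3 - <<'E'
from h import *
from scipy.optimize import least_squares
t=load('top');s=load('scene')
bl=onz(t,tc(118,264),.075);br=onz(t,tc(550,32),.075)
d=bl-br;print('back corners',bl,br,np.linalg.norm(d),np.arctan2(-d[0],d[1]))
print('top post',onz(t,tc(478,433),.116))
# scene view back corners
bl2=onz(s,sc(213,93),.075);br2=onz(s,sc(638,120),.075);d2=bl2-br2
print('scene',bl2,br2,np.linalg.norm(d2),np.arctan2(-d2[0],d2[1]))
print('scene post',onz(s,sc(331,210),.116))
# joint fit of 2D pose over points
obs=[(t,tc(118,264),(.110,.143,.075)),(t,tc(550,32),(.110,-.143,.075)),(t,tc(478,430),(-.080,.012,.116)),
(s,sc(213,93),(.110,.143,.075)),(s,sc(638,118),(.110,-.143,.075)),(s,sc(331,208),(-.080,.012,.116)),(s,sc(123,360),(-.085,.143,0)),(t,tc(272,560),(-.085,.143,.0))]
def W(p,l):
    c,sn=np.cos(p[2]),np.sin(p[2]);return np.array([p[0]+c*l[0]-sn*l[1],p[1]+sn*l[0]+c*l[1],l[2]])
def r(p): return np.concatenate([proj(f,W(p,l))[0]-uv for f,uv,l in obs])
yaw=np.arctan2(-d[0],d[1])
x=least_squares(r,[*(bl[:2]+br[:2])/2,yaw],loss='soft_l1').x
print(x,np.degrees(x[2]),r(x).reshape(-1,2).round(2))
np.save('cad.npy',x)
E
```

```text
back corners [0.54300301 0.07482956 0.075     ] [ 0.68634656 -0.16957504  0.075     ] 0.28333899443782984 0.5304346507657126
top post [ 0.44859986 -0.12833     0.116     ]
scene [0.54113466 0.06903301 0.075     ] [ 0.68380789 -0.17302652  0.075     ] 0.2809776998903552 0.5325991850521173
scene post [ 0.44692605 -0.13461612  0.116     ]
[ 0.52382785 -0.10172551  0.5238967 ] 30.01706964153507 [[-0.9  -1.99]
 [ 0.41 -1.74]
 [ 1.42  0.8 ]
 [-0.29 -2.26]
 [ 0.78 -1.07]
 [-0.73 -0.48]
 [-1.11  0.07]
 [ 2.68  1.35]]
```

```bash
cat >> h.py <<'E'
def W(p,l):
    l=np.atleast_2d(l);c,sn=np.cos(p[2]),np.sin(p[2]);return np.c_[p[0]+c*l[:,0]-sn*l[:,1],p[1]+sn*l[:,0]+c*l[:,1],l[:,2]]
E
cat > ov.py <<'E'
from h import *
import sys
x=np.load('cad.npy')
t=load('top');s=load('scene')
P={'back':[(.1095,.143,.075),(.1095,-.143,.075),(.1015,-.135,.075),(.1015,.135,.075)],
'floor':[(.1015,.135,.04),(.1015,-.135,.04),(-.0325,-.135,.04),(-.0325,.135,.04)],
'rail':[(-.033,-.135,.062),(-.073,-.135,.062),(-.073,.135,.062),(-.033,.135,.062)],
'post':[(-.08,.012,.064),(-.08,.012,.116)],'hinge':[(-.08,-.138,.0),(-.08,-.138,.09)],
'front':[(-.085,.143,0),(-.085,.035,0),(-.085,.035,.066),(-.085,.143,.066)],
'rd':[(-.065,-.03,.1),(-.037,-.03,.1)],'sq':[(-.065,-.09,.1),(-.037,-.09,.1)]}
for f,o,sz,k,n in ((t,(190,165),(200,150),4,'ovt'),(s,(140,170),(250,155),3.2,'ovs')):
    im=cv2.cvtColor(f['image'],cv2.COLOR_RGB2BGR)[o[1]:o[1]+sz[1],o[0]:o[0]+sz[0]]
    im=cv2.resize(im,None,fx=k,fy=k,interpolation=cv2.INTER_CUBIC)
    for j,q in P.items():
        uv=((proj(f,W(x,np.array(q)))-o+.5)*k-.5).round().astype(int)
        cv2.polylines(im,[uv.reshape(-1,1,2)],True,(0,0,255) if j!='floor' else (255,0,0),1)
    cv2.imwrite('pics/'+n+sys.argv[1]+'.png',im)
print(-t['camera_from_world'][:3,:3].T@t['camera_from_world'][:3,3])
E
python3 ov.py 1
```

```text
[ 0.36153666 -0.07784109  1.08551587]
```

View pics/ovt1.png

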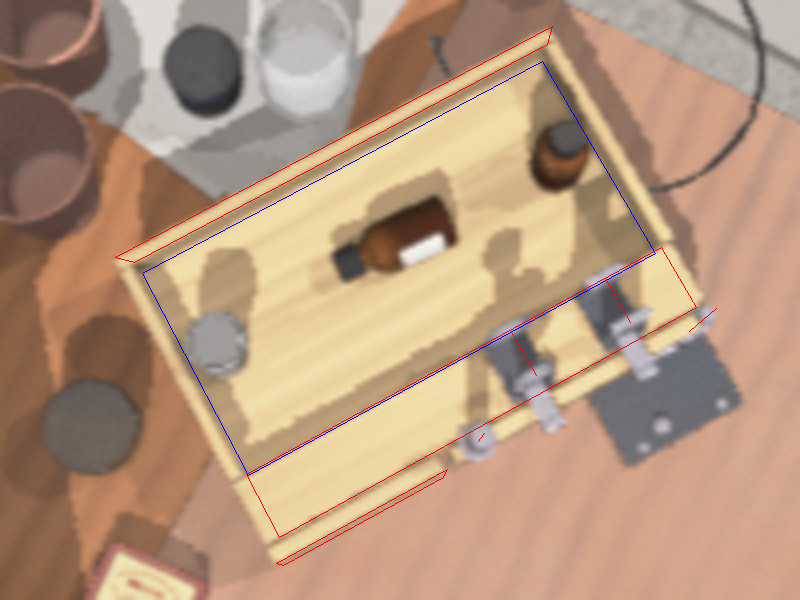

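View pics/ovs1.png

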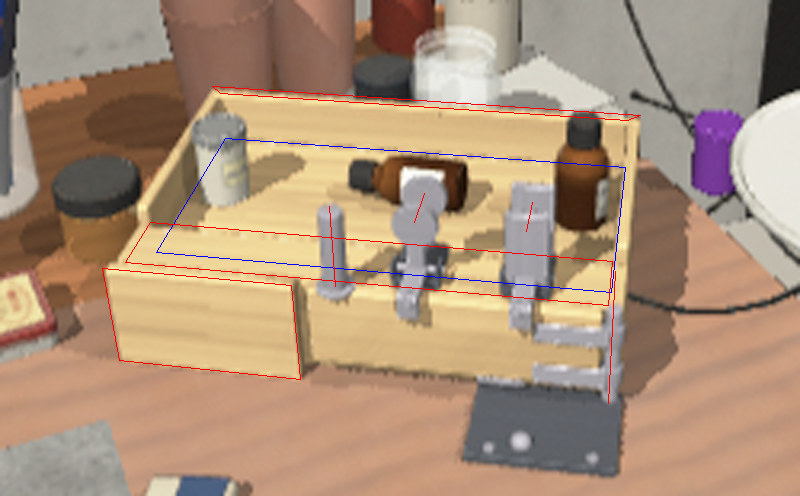

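```bash
python3 - <<'E'
from h import *
s=cv2.imread('pics/scene0.png');t=cv2.imread('pics/top0.png')
a=cv2.resize(t[205:245,265:315],None,fx=12,fy=12,interpolation=cv2.INTER_CUBIC)
cv2.imwrite('pics/tb.png',a)
b=cv2.resize(s[205:250,240:300],None,fx=12,fy=12,interpolation=cv2.INTER_CUBIC)
cv2.imwrite('pics/sb.png',b)
E
```

```text
(no output)
```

View pics/tb.png

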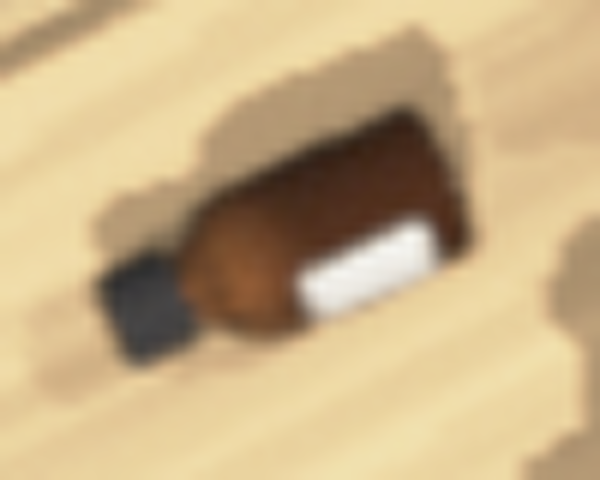

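View pics/sb.png

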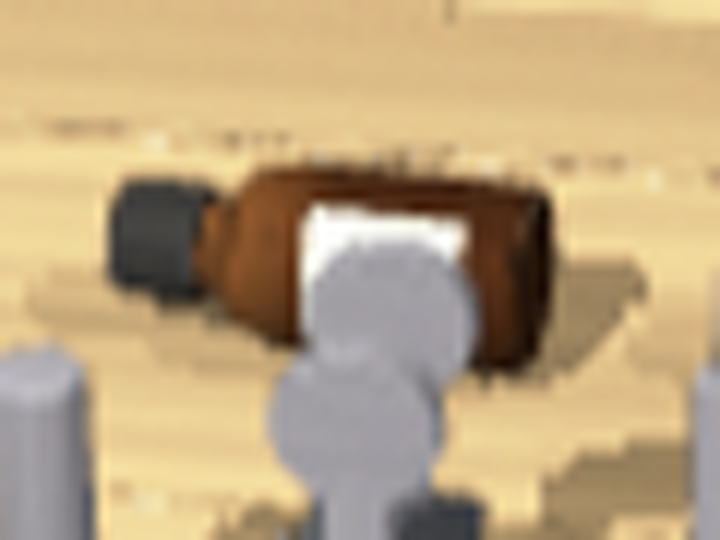

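```bash
python3 - <<'E'
from h import *
from scipy.optimize import least_squares
t=load('top');s=load('scene')
k=lambda o,u,v:(o[0]+(u+.5)/12-.5,o[1]+(v+.5)/12-.5)
def tri(a,b):
    (o1,d1),(o2,d2)=ray(t,a),ray(s,b)
    A=np.c_[d1,-d2];l=np.linalg.lstsq(A,o2-o1,rcond=None)[0]
    p,q=o1+l[0]*d1,o2+l[1]*d2
    return (p+q)/2,np.linalg.norm(p-q)
T=(265,205);S=(240,205)
cap=(k(T,122,326),k(S,112,238));base=(k(T,440,178),k(S,530,275))
for n,(a,b) in (('cap',cap),('base',base)):
    print(n,'tri',tri(a,b),'top z56',onz(t,a,.056),'scene z56',onz(s,b,.056))
c,b=onz(t,cap[0],.056),onz(t,base[0],.056);print(np.linalg.norm(c-b),np.degrees(np.arctan2(*(c-b)[1::-1])))
# caddy refit
x0=np.load('cad.npy')
obs=[(t,tc(118,263),(.1095,.143,.075)),(t,tc(550,31),(.1095,-.143,.075)),(t,tc(478,433),(-.080,.012,.116)),
(s,sc(213,93),(.1095,.143,.075)),(s,sc(638,119),(.1095,-.143,.075)),(s,sc(331,210),(-.080,.012,.116)),(s,sc(123,360),(-.085,.143,0)),(s,sc(302,377),(-.085,.035,0)),
(t,tc(273,558),(-.085,.143,.066)),(t,tc(238,474),(-.033,.143,.075)),(t,tc(671,241),(-.033,-.143,.075))]
def r(p): return np.concatenate([proj(f,W(p[:3],l))[0]-uv for f,uv,l in obs])
x=least_squares(r,x0,loss='soft_l1').x
print(x,np.degrees(x[2]),r(x).reshape(-1,2).round(2).tolist())
for f,i in ((t,[0,1,2,8,9,10]),(s,[3,4,5,6,7])):
    g=lambda p:np.concatenate([proj(obs[j][0],W(p[:3],obs[j][2]))[0]-obs[j][1] for j in i])
    q=least_squares(g,x0,loss='soft_l1');print(q.x,q.fun.round(1))
np.save('cad.npy',x)
for n,a,b in (('post',tc(478,433),sc(331,210)),):print(n,tri(a,b), W(x,(-.08,.012,.116)))
E
python3 ov.py 2
```

```text
cap tri (array([ 0.54655646, -0.05021488,  0.05447377]), np.float64(0.0016093877978482281)) top z56 [ 0.54690859 -0.05076885  0.056     ] scene z56 [ 0.54414608 -0.05152226  0.056     ]
base tri (array([ 0.57839665, -0.11223537,  0.05514613]), np.float64(0.001999814729591566)) top z56 [ 0.57746977 -0.11152086  0.056     ] scene z56 [ 0.57829972 -0.11358979  0.056     ]
0.06800582148183425 116.70459225666349
[ 0.52382151 -0.10202132  0.5229463 ] 29.962615830004665 [[-0.66, -1.62], [0.71, -1.27], [1.52, 0.07], [-0.2, -2.14], [0.94, -1.18], [-0.64, -1.05], [-1.03, 0.09], [-0.48, 0.53], [0.94, 1.3], [-1.54, 1.22], [1.5, -1.22]]
[ 0.52332447 -0.10064515  0.51777591] [-1.2 -1.8  0.5 -0.9  0.7  0.4 -0.   1.3 -2.4  1.2  1.  -0.7]
[ 0.52354466 -0.10327927  0.52628839] [-0.1 -1.8  1.2 -1.1 -0.1 -0.7 -0.7  0.6  0.   1. ]
post (array([ 0.45002182, -0.12941317,  0.1118568 ]), np.float64(0.0027095701082228605)) [[ 0.44852017 -0.13157989  0.116     ]]
[ 0.36153666 -0.07784109  1.08551587]
```

View pics/ovt2.png

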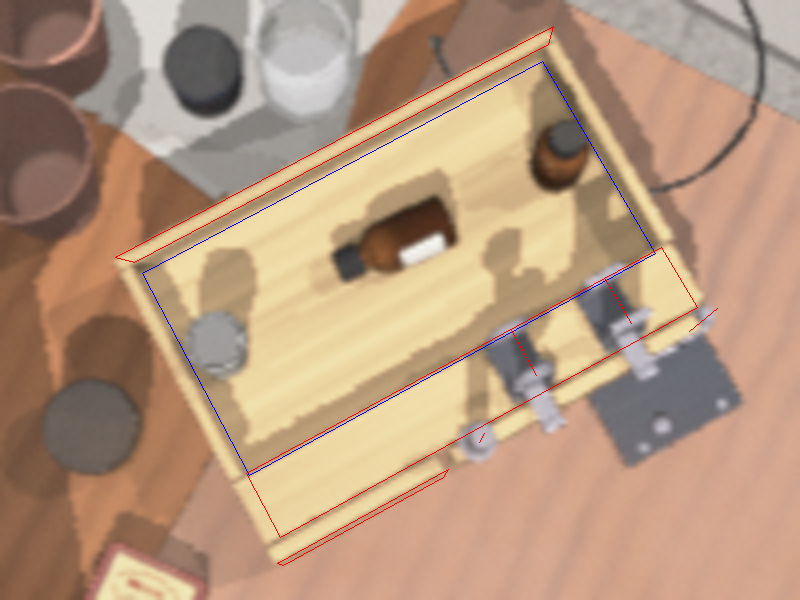

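```bash
cat >> h.py <<'E'
from scipy.spatial.transform import Rotation as Ro
def tri(a,b):
    t,s=load('top'),load('scene')
    (o1,d1),(o2,d2)=ray(t,a),ray(s,b)
    l=np.linalg.lstsq(np.c_[d1,-d2],o2-o1,rcond=None)[0]
    p,q=o1+l[0]*d1,o2+l[1]*d2
    return (p+q)/2,np.linalg.norm(p-q)
def Rot(bear,tilt,pb):
    """tool x at bearing `bear` deg (horizontal); tool z = -cos(tilt) zhat + sin(tilt)*dir(pb) """
    x=np.array([np.cos(np.radians(bear)),np.sin(np.radians(bear)),0]);d=np.array([np.cos(np.radians(pb)),np.sin(np.radians(pb)),0])
    z=-np.cos(np.radians(tilt))*np.array([0,0,1])+np.sin(np.radians(tilt))*d
    return np.c_[x,np.cross(z,x),z]
def cur():
    s=robot.sense();return s,np.array(s['tcp_pos']),Ro.from_euler('xyz',s['ee_rot']).as_matrix()
def go(pos,R,fromp=None):
    if fromp is None: s,p,C=cur()
    else: p,C=fromp
    print('offset mm',(C.T@(np.array(pos)-p)*1000).round(1),'rot deg',np.degrees(Ro.from_matrix(C.T@R).as_rotvec()).round(1))
E
python3 - <<'E'
from h import *
t=load('top');s=load('scene')
print('pencup',onz(s,(133,237),0),tri((120,277),(103,153)),tri((155,255),(131,160)))
print('plates',tri((435,208),(430,228)),onz(t,(435,345),.05))
x=np.load('cad.npy');o=W(x,(-.2296,-.1274,.1));print('post open',o,proj(t,o),proj(s,o))
R=Rot(27.5,-40,117.5);print(R.round(2))
G=np.array([.562,-.082,.21]);print(G+.019*R[:,2]);go(G+.019*R[:,2],R)
E
```

```text
pencup [0.41427044 0.17480406 0.        ] (array([0.4289904 , 0.25282378, 0.17061621]), np.float64(0.005559598584368361)) (array([0.46768181, 0.19524392, 0.15772965]), np.float64(0.014895308221383043))
plates (array([ 0.58708666, -0.389553  ,  0.16054497]), np.float64(0.001562838858803241)) [ 0.30225133 -0.4117833   0.05      ]
post open [[ 0.38853521 -0.32706474  0.1       ]] [[401.17496194 303.85678111]] [[316.97866918 314.02948227]]
[[ 0.89  0.35  0.3 ]
 [ 0.46 -0.68 -0.57]
 [ 0.    0.64 -0.77]]
[ 0.56763932 -0.09283303  0.19544516]
offset mm [-471.9  569.9   35.7] rot deg [-37.8 -15.8  43.6]
```

Call:
{"method": "jog_arm", "body": {"motion": [{"offset":[-0.026,0.031,-0.003],"delta_rot":[0,0,0]},{"offset":[-0.053,0.063,-0.006],"delta_rot":[0,0,0]},{"offset":[-0.079,0.095,-0.009],"delta_rot":[0,0,4]},{"offset":[-0.105,0.127,-0.012],"delta_rot":[0,0,8]},{"offset":[-0.131,0.159,-0.015],"delta_rot":[0,0,12]}], "claw": 0.7}}

```text
clock: 0.52
tcp_pos: [0.2752, 0.3522, 0.2462]
ee_rot: [-3.142, 0.0, 1.061]
wrist_force: [1.1, 0.4, 0.3]
gripper_width: 0.0599
```

```bash
python3 - <<'E'
from h import *
s,p,C=cur();print(s['clock'],p,s['joints'].round(3),s['gripper_width'])
R=Rot(27.5,-40,117.5)
G=np.array([.562,-.082,.25]);go(G+.019*R[:,2],R)
E
```

```text
0.5167 [0.27524717 0.35221232 0.24618574] [ 0.719  0.078 -0.166  1.327 -0.     1.229] 0.059857469182511974
offset mm [-245.8  472.4   10.8] rot deg [-38.8 -11.6  31.9]
```

Call:
{"method": "jog_arm", "body": {"motion": [{"offset":[-0.019,0.037,0],"delta_rot":[0,0,6]},{"offset":[-0.038,0.073,0],"delta_rot":[0,0,12]},{"offset":[-0.057,0.11,0],"delta_rot":[-3,-1,18]},{"offset":[-0.076,0.146,0],"delta_rot":[-6,-2,24]},{"offset":[-0.095,0.183,0],"delta_rot":[-11,-4,30]}]}}

```text
clock: 0.93
tcp_pos: [0.3895, 0.1794, 0.2467]
ee_rot: [2.948, 0.016, 0.541]
wrist_force: [-0.1, 0.5, 0.4]
gripper_width: 0.0598
```

```bash
python3 - <<'E'
from h import *
s,p,C=cur();print(s['clock'],p,s['joints'].round(3),s['gripper_width'])
R=Rot(27.5,-40,117.5)
G=np.array([.562,-.082,.20]);go(G+.019*R[:,2],R)
E
```

```text
0.9333 [0.38947557 0.17939431 0.24666056] [ 0.369  0.049 -0.211  1.293 -0.193  1.395] 0.05978703388583524
offset mm [ 13.4 307.3 122.4] rot deg [-28.9  -0.7   3.6]
```

Call:
{"method": "jog_arm", "body": {"motion": [{"offset":[0.002,0.037,0.012],"delta_rot":[-6,0,1]},{"offset":[0.004,0.074,0.024],"delta_rot":[-12,0,2]},{"offset":[0.006,0.111,0.038],"delta_rot":[-18,0,3]},{"offset":[0.008,0.148,0.052],"delta_rot":[-24,0,3.6]},{"offset":[0.01,0.185,0.068],"delta_rot":[-29,-0.7,3.6]}]}}

```text
clock: 1.35
tcp_pos: [0.4986, 0.0195, 0.2148]
ee_rot: [2.438, 0.001, 0.486]
wrist_force: [1.0, 0.7, -1.3]
gripper_width: 0.0598
```

```bash
python3 - <<'E'
from h import *
s,p,C=cur();print(s['clock'],p,s['joints'].round(3),s['gripper_width'])
R=Rot(27.5,-40,117.5)
G=np.array([.562,-.082,.15]);go(G+.019*R[:,2],R)
E
```

```text
1.35 [0.49856516 0.01950494 0.21478844] [ 0.244  0.104 -0.408  0.858 -0.679  1.257] 0.05984073539484533
offset mm [  8.6  49.1 145.6] rot deg [ 0.3 -0.2  0.3]
```

Call:
{"method": "jog_arm", "body": {"motion": [{"offset":[0.002,0.014,0.025],"delta_rot":[0,0,0]},{"offset":[0.004,0.026,0.055],"delta_rot":[0,0,0]},{"offset":[0.006,0.036,0.085],"delta_rot":[0,0,0]},{"offset":[0.008,0.044,0.115],"delta_rot":[0,0,0]},{"offset":[0.0086,0.049,0.1456],"delta_rot":[0.3,-0.2,0.3]}]}}

```text
clock: 1.77
tcp_pos: [0.5677, -0.0923, 0.1339]
ee_rot: [2.448, 0.0, 0.481]
wrist_force: [1.0, 0.3, -0.5]
gripper_width: 0.0599
```

```bash
python3 - <<'E'
from h import *
s,p,C=cur();print(s['clock'],p,s['joints'].round(3),s['gripper_width'])
f=grab('scene','s1.png');g=grab('top','t1.png')
R=Rot(27.5,-40,117.5)
G=np.array([.562,-.082,.065]);go(G+.019*R[:,2],R)
print(proj(f,G+.019*R[:,2]),proj(g,G+.019*R[:,2]))
a=cv2.cvtColor(f['image'],cv2.COLOR_RGB2BGR);b=cv2.cvtColor(g['image'],cv2.COLOR_RGB2BGR)
cv2.imwrite('pics/c1.png',np.hstack([cv2.resize(a[100:325,160:360],None,fx=2,fy=2),cv2.resize(b[130:355,190:390],None,fx=2,fy=2)]))
E
```

```text
1.7667 [ 0.56765914 -0.09232143  0.1338611 ] [-0.019  0.215 -0.515  0.463 -0.596  0.954] 0.05991968914207346
offset mm [  1.7 -51.3  62.1] rot deg [-0.4  0.3  0.1]
[[272.27485113 228.60248535]] [[293.04266726 223.80140288]]
```

View pics/c1.png

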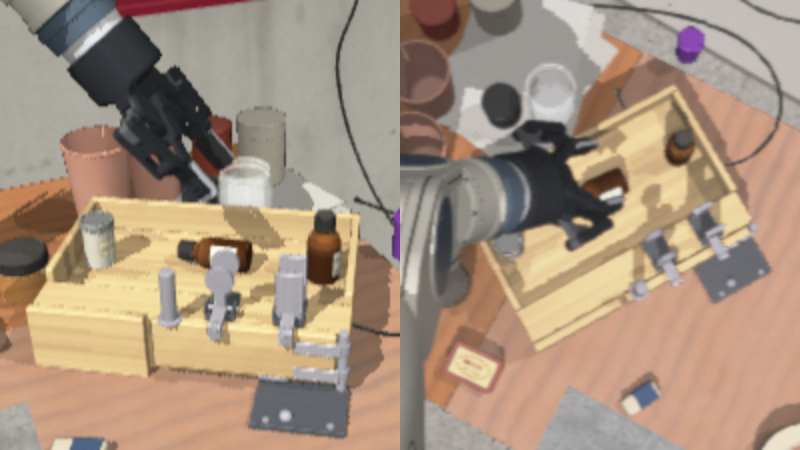

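Call:
{"method": "jog_arm", "body": {"motion": [{"offset":[0,-0.012,0.014],"delta_rot":[0,0,0]},{"offset":[0.001,-0.024,0.028],"delta_rot":[0,0,0]},{"offset":[0.001,-0.036,0.042],"delta_rot":[-0.2,0.2,0]},{"offset":[0.0015,-0.045,0.054],"delta_rot":[-0.4,0.3,0.1]},{"offset":[0.0017,-0.051,0.0615],"delta_rot":[-0.4,0.3,0.1]}]}}

```text
clock: 2.28
tcp_pos: [0.5676, -0.0898, 0.0531]
ee_rot: [2.443, -0.003, 0.483]
wrist_force: [0.1, -0.1, -0.4]
gripper_width: 0.0598
```

```bash
python3 - <<'E'
from h import *
s,p,C=cur();print(s['clock'],p,s['joints'].round(3),s['wrist_force'])
f=grab('scene','s2.png');g=grab('top','t2.png')
R=Rot(27.5,-40,117.5)
G=np.array([.562,-.082,.065]);go(G+.019*R[:,2],R)
a=cv2.cvtColor(f['image'],cv2.COLOR_RGB2BGR);b=cv2.cvtColor(g['image'],cv2.COLOR_RGB2BGR)
cv2.imwrite('pics/c2.png',np.hstack([cv2.resize(a[170:290,180:360],None,fx=3,fy=3)[:,:400],cv2.resize(b[170:290,230:370],None,fx=3,fy=3)]))
E
```

```text
2.2833 [ 0.5676318  -0.08976546  0.05305221] [-0.012  0.324 -0.633  0.232 -0.6    0.957] [ 0.06655129 -0.06456135 -0.41258386]
offset mm [-1.3  0.5  3.7] rot deg [-0.  -0.2  0.1]
```

View pics/c2.png

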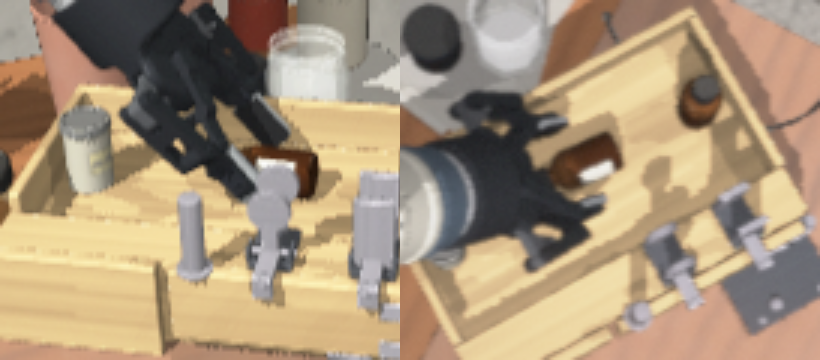

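Call:
{"method": "jog_arm", "body": {"motion": [{"offset":[0,0,0],"delta_rot":[0,0,0]},{"offset":[0,0,0],"delta_rot":[0,0,0]},{"offset":[0,0,0],"delta_rot":[0,0,0]},{"offset":[0,0,0],"delta_rot":[0,0,0]},{"offset":[0,0,0],"delta_rot":[0,0,0]}]}}

```text
clock: 2.8
tcp_pos: [0.5688, -0.0903, 0.0552]
ee_rot: [2.441, -0.005, 0.483]
wrist_force: [0.2, -0.6, 0.8]
gripper_width: 0.0598
```

```bash
python3 - <<'E'
from h import *
s,p,C=cur();print(s['clock'],p,s['wrist_force'])
R=Rot(27.5,-40,117.5)
G=np.array([.562,-.082,.065]);go(G+.019*R[:,2],R)
E
```

```text
2.8 [ 0.56880477 -0.09026225  0.05518736] [ 0.21458615 -0.56436907  0.81027239]
offset mm [-2.3 -1.7  4.7] rot deg [ 0.1 -0.3 -0.1]
```

Call:
{"method": "jog_arm", "body": {"motion": [{"offset":[-0.001,-0.001,0.002],"delta_rot":[0,0,0]},{"offset":[-0.002,-0.0015,0.0035],"delta_rot":[0,0,0]},{"offset":[-0.002,-0.0015,0.0035],"delta_rot":[0,0,0]},{"offset":[-0.002,-0.0015,0.0035],"delta_rot":[0,0,0]},{"offset":[-0.002,-0.0015,0.0035],"delta_rot":[0,0,0]}]}}

```text
clock: 3.22
tcp_pos: [0.5672, -0.0923, 0.0508]
ee_rot: [2.442, -0.004, 0.483]
wrist_force: [-0.2, -0.1, 0.0]
gripper_width: 0.0598
```

Call:
{"method": "jog_arm", "body": {"motion": [{"offset":[0,0,0],"delta_rot":[0,0,0]},{"offset":[0,0,0],"delta_rot":[0,0,0]},{"offset":[0,0,0],"delta_rot":[0,0,0]},{"offset":[0,0,0],"delta_rot":[0,0,0]},{"offset":[0,0,0],"delta_rot":[0,0,0]}], "claw": 0.2}}

```text
clock: 3.63
tcp_pos: [0.5675, -0.0922, 0.0511]
ee_rot: [2.441, -0.005, 0.483]
wrist_force: [-0.9, 1.1, 3.6]
gripper_width: 0.03
```

```bash
python3 - <<'E'
from h import *
s,p,C=cur();print(s['clock'],p,s['wrist_force'],s['gripper_width'])
f=grab('scene','s3.png');g=grab('top','t3.png')
R=Rot(27.5,-40,117.5)
G=np.array([.562,-.082,.065]);go(G+.019*R[:,2],R)
a=cv2.cvtColor(f['image'],cv2.COLOR_RGB2BGR);b=cv2.cvtColor(g['image'],cv2.COLOR_RGB2BGR)
cv2.imwrite('pics/c3.png',np.hstack([cv2.resize(a[170:290,180:360],None,fx=3,fy=3)[:,:400],cv2.resize(b[170:290,230:370],None,fx=3,fy=3)]))
E
```

```text
3.6333 [ 0.56753842 -0.09218885  0.05113903] [-0.85666473  1.1495316   3.59581025] 0.03001259764723092
offset mm [-0.2  0.   0.9] rot deg [ 0.1 -0.3 -0.1]
```

View pics/c3.png

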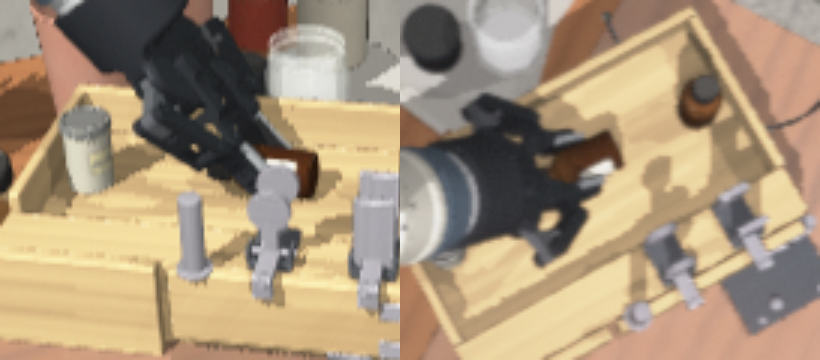

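Call:
{"method": "jog_arm", "body": {"motion": [{"offset":[0,0,0],"delta_rot":[0,0,0]},{"offset":[0,0,0],"delta_rot":[0,0,0]},{"offset":[0,0,0],"delta_rot":[0,0,0]},{"offset":[0,0,0],"delta_rot":[0,0,0]},{"offset":[0,0,0],"delta_rot":[0,0,0]}], "claw": 0.2}}

```text
clock: 4.15
tcp_pos: [0.5676, -0.0922, 0.0512]
ee_rot: [2.441, -0.005, 0.483]
wrist_force: [-0.8, 1.8, 5.6]
gripper_width: 0.0297
```

```bash
python3 - <<'E'
from h import *
s,p,C=cur();print(s['clock'],p,s['wrist_force'],s['ft_torque'],s['gripper_width'])
f=load('scene');
cv2.imwrite('pics/c3b.png',cv2.resize(cv2.cvtColor(f['image'],cv2.COLOR_RGB2BGR)[200:250,230:310],None,fx=9,fy=9,interpolation=cv2.INTER_CUBIC))
g=load('top');cv2.imwrite('pics/c3c.png',cv2.resize(cv2.cvtColor(g['image'],cv2.COLOR_RGB2BGR)[195:265,250:330],None,fx=8,fy=8,interpolation=cv2.INTER_CUBIC))
E
```

```text
4.15 [ 0.56755811 -0.09220226  0.0511605 ] [-0.76615242  1.76576728  5.62784312] [ 0.12200331  0.07555053 -0.02612399] 0.029705093270725676
```

View pics/c3b.png

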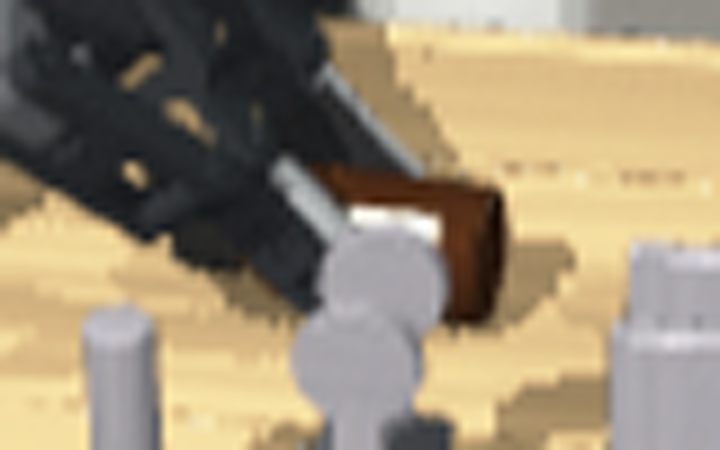

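View pics/c3c.png

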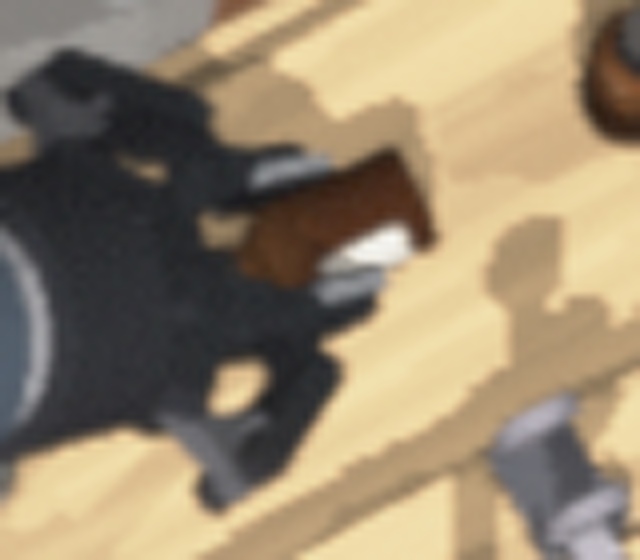

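```bash
python3 - <<'E'
from h import *
print(tri((250+326/8,195+160/8),(230+423/9,200+173/9)))
print(onz(load('top'),(250+382/8,195+285/8),.055))
E
```

```text
(array([ 0.58709785, -0.08768839,  0.06062532]), np.float64(0.002152652217690062))
[ 0.55089429 -0.1039777   0.055     ]
```

Call:
{"method": "jog_arm", "body": {"motion": [{"offset":[0,0.002,-0.002],"delta_rot":[0,0,0]},{"offset":[0,0.006,-0.007],"delta_rot":[0,0,0]},{"offset":[0,0.01,-0.012],"delta_rot":[0,0,0]},{"offset":[0,0.014,-0.017],"delta_rot":[0,0,0]},{"offset":[0,0.019,-0.023],"delta_rot":[0,0,0]}]}}

```text
clock: 4.57
tcp_pos: [0.5669, -0.092, 0.0813]
ee_rot: [2.442, -0.004, 0.483]
wrist_force: [0.0, -0.1, -1.0]
gripper_width: 0.0296
```

```bash
cat > look.py <<'E'
from h import *
import sys
n=sys.argv[1]
s,p,C=cur();print(s['clock'],p.round(4),s['joints'].round(3),s['wrist_force'].round(1),s['gripper_width'].round(4))
f=grab('scene','s%s.png'%n);g=grab('top','t%s.png'%n)
a=cv2.cvtColor(f['image'],cv2.COLOR_RGB2BGR);b=cv2.cvtColor(g['image'],cv2.COLOR_RGB2BGR)
cv2.imwrite('pics/c%s.png'%n,np.hstack([cv2.resize(a[170:310,200:333],None,fx=3,fy=3,interpolation=cv2.INTER_CUBIC),cv2.resize(b[170:310,240:373],None,fx=3,fy=3,interpolation=cv2.INTER_CUBIC)]))
E
python3 look.py 4
```

```text
Traceback (most recent call last):
  File "look.py", line 4, in <module>
    s,p,C=cur();print(s['clock'],p.round(4),s['joints'].round(3),s['wrist_force'].round(1),s['gripper_width'].round(4))
                                                                                           ^^^^^^^^^^^^^^^^^^^^^^^^
AttributeError: 'float' object has no attribute 'round'
```

```bash
sed -i "s/s\['gripper_width'\].round(4)/round(s['gripper_width'],4)/" look.py; python3 look.py 4
```

```text
4.5667 [ 0.5669 -0.092   0.0813] [-0.017  0.28  -0.601  0.304 -0.599  0.952] [ 0.  -0.1 -1. ] 0.0296
```

View pics/c4.png

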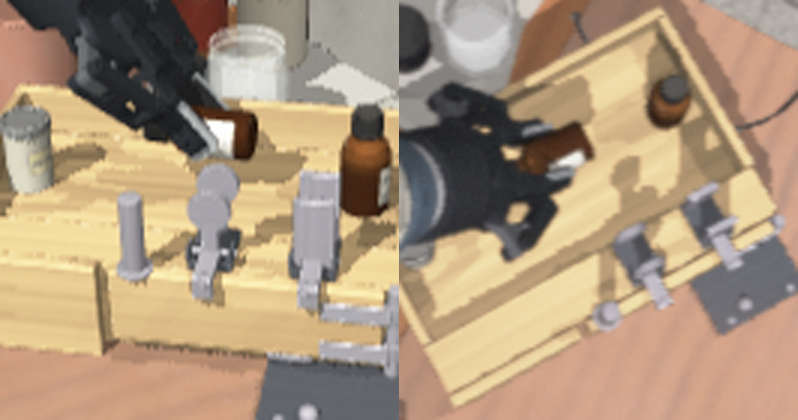

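```bash
python3 - <<'E'
from h import *
for tl in (-8,22,50):
    R=Rot(27.6,tl,117.6);G=np.array([.551,-.0746,.155]);
    if tl==-8: go(G+.019*R[:,2],R)
    else: go(G+.019*R[:,2],R,prev)
    prev=(G+.019*R[:,2],R);print(prev[0])
E
```

```text
offset mm [ -6.4  19.  -54.4] rot deg [32.2 -0.4 -0.1]
[ 0.55222509 -0.07694338  0.13618491]
offset mm [ 0.  -9.5 -2.5] rot deg [30.  0. -0.]
[ 0.54770248 -0.06829242  0.13738351]
offset mm [-0.  -8.9 -2.2] rot deg [28.  0. -0.]
[ 0.5442568  -0.06170144  0.14278704]
```

Call:
{"method": "jog_arm", "body": {"motion": [{"offset":[-0.001,0.004,-0.011],"delta_rot":[3,0,0]},{"offset":[-0.0025,0.008,-0.023],"delta_rot":[10,0,0]},{"offset":[-0.004,0.012,-0.034],"delta_rot":[17,0,0]},{"offset":[-0.005,0.016,-0.045],"delta_rot":[25,0,0]},{"offset":[-0.0064,0.019,-0.0544],"delta_rot":[32.2,-0.4,0]}]}}

```text
clock: 5.08
tcp_pos: [0.5516, -0.0762, 0.1371]
ee_rot: [2.993, -0.002, 0.48]
wrist_force: [2.7, -0.1, -2.2]
gripper_width: 0.0296
```

Call:
{"method": "jog_arm", "body": {"motion": [{"offset":[0,-0.002,-0.0005],"delta_rot":[6,0,0]},{"offset":[0,-0.004,-0.001],"delta_rot":[12,0,0]},{"offset":[0,-0.006,-0.0015],"delta_rot":[18,0,0]},{"offset":[0,-0.008,-0.002],"delta_rot":[24,0,0]},{"offset":[0,-0.0095,-0.0025],"delta_rot":[30,0,0]}]}}

```text
clock: 5.5
tcp_pos: [0.5475, -0.0685, 0.1364]
ee_rot: [-2.767, -0.0, 0.479]
wrist_force: [-0.7, -0.2, -0.4]
gripper_width: 0.0295
```

```bash
python3 look.py 5; python3 - <<'E'
from h import *
R=Rot(27.6,50,117.6);G=np.array([.551,-.0746,.135]);
go(G+.019*R[:,2],R)
E
```

```text
5.5 [ 0.5475 -0.0685  0.1364] [-0.404  0.478  0.049  1.437  0.234  0.653] [-0.7 -0.2 -0.4] 0.0295
offset mm [ 1.  -4.7 13.1] rot deg [28.5  0.  -0.3]
```

View pics/c5.png

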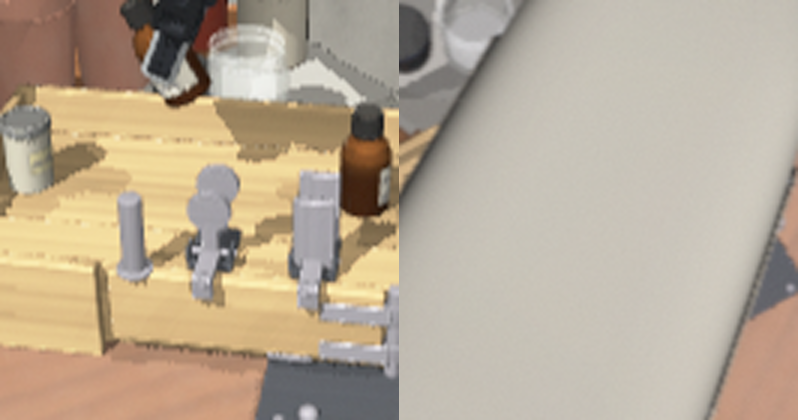

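Call:
{"method": "jog_arm", "body": {"motion": [{"offset":[0,-0.001,0.002],"delta_rot":[6,0,0]},{"offset":[0.0005,-0.002,0.005],"delta_rot":[12,0,0]},{"offset":[0.001,-0.003,0.008],"delta_rot":[18,0,0]},{"offset":[0.001,-0.004,0.0105],"delta_rot":[24,0,0]},{"offset":[0.001,-0.0047,0.013],"delta_rot":[28.5,0,-0.3]}]}}

```text
clock: 6.02
tcp_pos: [0.5437, -0.0598, 0.1246]
ee_rot: [-2.272, -0.002, 0.485]
wrist_force: [0.9, 0.0, -1.4]
gripper_width: 0.0298
```

Call:
{"method": "jog_arm", "body": {"motion": [{"offset":[0,0,0],"delta_rot":[0,0,0]},{"offset":[0,0,0],"delta_rot":[0,0,0]},{"offset":[0,0,0],"delta_rot":[0,0,0]},{"offset":[0,0,0],"delta_rot":[0,0,0]},{"offset":[0,0,0],"delta_rot":[0,0,0]}]}}

```text
clock: 6.43
tcp_pos: [0.5439, -0.0592, 0.1266]
ee_rot: [-2.278, -0.003, 0.486]
wrist_force: [-0.2, 0.1, -0.8]
gripper_width: 0.0296
```

```bash
python3 look.py 6; python3 - <<'E'
from h import *
R=Rot(27.6,50,117.6);G=np.array([.551,-.0746,.085]);
go(G+.019*R[:,2],R)
cv2.imwrite('pics/c6b.png',cv2.resize(cv2.imread('pics/s6.png')[130:280,190:370],None,fx=4,fy=4,interpolation=cv2.INTER_CUBIC))
E
```

```text
6.4333 [ 0.5439 -0.0592  0.1266] [-0.499  0.752  0.256  1.847  0.436  0.405] [-0.2  0.1 -0.8] 0.0296
offset mm [-0.9 42.2 32.9] rot deg [0.4 0.  0.3]
```

View pics/c6b.png

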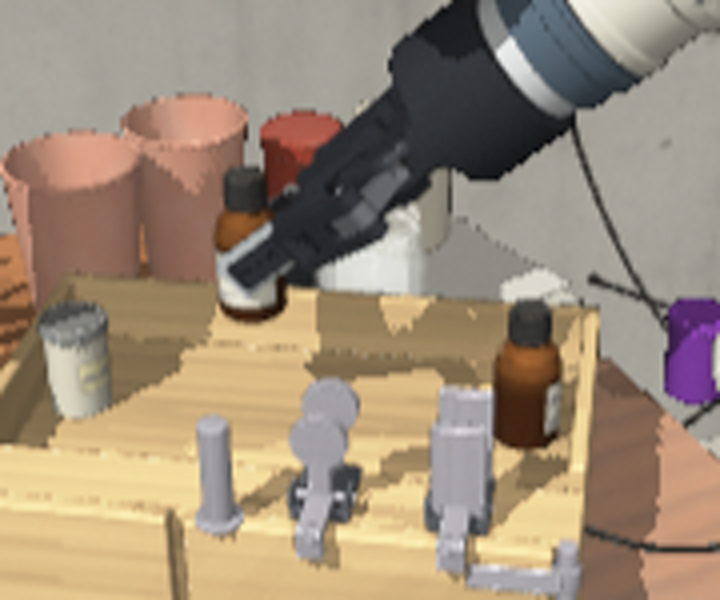

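```bash
python3 - <<'E'
from h import *
s=load('scene')
c=np.load('cad.npy')
def loc(p):
    d=p[:2]-c[:2];return np.array([d@[np.cos(c[2]),np.sin(c[2])],d@[-np.sin(c[2]),np.cos(c[2])],p[2]])
G=np.array([.5439,-.0592,.1266])-.019*Rot(27.6,50,117.6)[:,2];print('G',G,loc(G))
for z in (.100,.103,.106):
    p=onz(s,(190+250/4,130+307/4),z);print(p,loc(p), proj(s,p+[0,0,.072])*1, (190+245/4,130+172/4))
E
```

```text
G [ 0.5506432  -0.07209856  0.13881296] [0.03818149 0.01252795 0.13881296]
[ 0.54592585 -0.06288108  0.1       ] [0.03869813 0.02286953 0.1       ] [[250.47320336 173.06299025]] (251.25, 173.0)
[ 0.54222475 -0.06653289  0.103     ] [0.03366784 0.02155424 0.103     ] [[250.45751474 172.8022326 ]] (251.25, 173.0)
[ 0.53852366 -0.0701847   0.106     ] [0.02863755 0.02023894 0.106     ] [[250.44158135 172.53740662]] (251.25, 173.0)
```

Call:
{"method": "jog_arm", "body": {"motion": [{"offset":[0,0.006,0.005],"delta_rot":[0.4,0,0.3]},{"offset":[0,0.014,0.012],"delta_rot":[0.4,0,0.3]},{"offset":[0,0.022,0.0185],"delta_rot":[0.4,0,0.3]},{"offset":[0,0.03,0.025],"delta_rot":[0.4,0,0.3]},{"offset":[0,0.0345,0.029],"delta_rot":[0.4,0,0.3]}]}}

```text
clock: 6.95
tcp_pos: [0.5436, -0.0598, 0.0779]
ee_rot: [-2.265, 0.003, 0.481]
wrist_force: [0.7, -0.5, -0.4]
gripper_width: 0.0296
```

```bash
python3 look.py 7; python3 - <<'E'
from h import *
cv2.imwrite('pics/c7b.png',cv2.resize(cv2.imread('pics/s7.png')[130:280,190:370],None,fx=4,fy=4,interpolation=cv2.INTER_CUBIC))
E
```

```text
6.95 [ 0.5436 -0.0598  0.0779] [-0.501  0.8    0.21   1.768  0.439  0.406] [ 0.7 -0.5 -0.4] 0.0296
```

View pics/c7b.png

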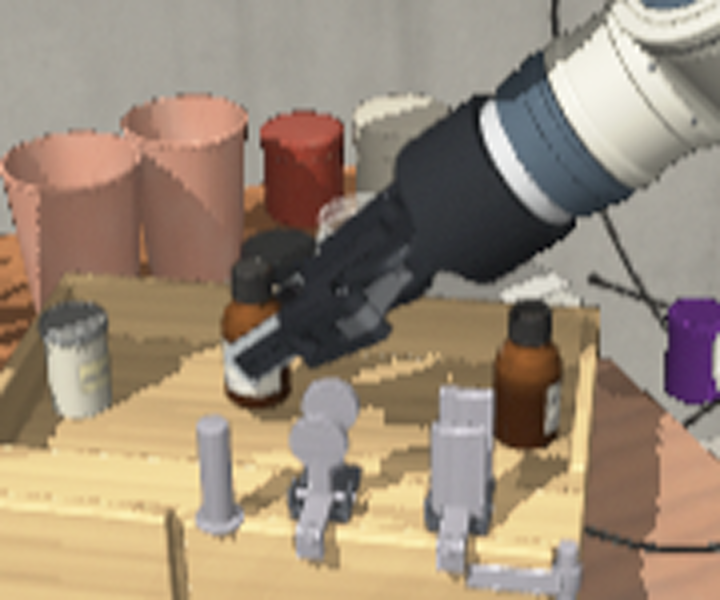

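Call:
{"method": "jog_arm", "body": {"motion": [{"offset":[0,0.002,0.0015],"delta_rot":[0,0,0]},{"offset":[0,0.0035,0.003],"delta_rot":[0,0,0]},{"offset":[0,0.005,0.0045],"delta_rot":[0,0,0]},{"offset":[0,0.0065,0.0055],"delta_rot":[0,0,0]},{"offset":[0,0.007,0.006],"delta_rot":[0,0,0]}]}}

```text
clock: 7.47
tcp_pos: [0.5439, -0.0598, 0.0707]
ee_rot: [-2.267, 0.002, 0.481]
wrist_force: [-0.1, 0.8, 0.1]
gripper_width: 0.0295
```

Call:
{"method": "jog_arm", "body": {"motion": [{"offset":[0,0.0005,0.0004],"delta_rot":[0,0,0]},{"offset":[0,0.001,0.0008],"delta_rot":[0,0,0]},{"offset":[0,0.0015,0.0012],"delta_rot":[0,0,0]},{"offset":[0,0.0015,0.0012],"delta_rot":[0,0,0]},{"offset":[0,0.0015,0.0012],"delta_rot":[0,0,0]}]}}

```text
clock: 7.88
tcp_pos: [0.5439, -0.0598, 0.0689]
ee_rot: [-2.267, 0.002, 0.481]
wrist_force: [-1.4, 0.4, -1.1]
gripper_width: 0.0298
```

Call:
{"method": "jog_arm", "body": {"motion": [{"offset":[0,0.0005,0.0004],"delta_rot":[0,0,0]},{"offset":[0,0.001,0.0008],"delta_rot":[0,0,0]},{"offset":[0,0.0015,0.0012],"delta_rot":[0,0,0]},{"offset":[0,0.0018,0.0014],"delta_rot":[0,0,0]},{"offset":[0,0.0018,0.0014],"delta_rot":[0,0,0]}]}}

```text
clock: 8.3
tcp_pos: [0.5439, -0.0599, 0.0665]
ee_rot: [-2.267, 0.002, 0.481]
wrist_force: [-0.3, 0.5, -0.5]
gripper_width: 0.0294
```

```bash
python3 look.py 8; python3 - <<'E'
from h import *
cv2.imwrite('pics/c8b.png',cv2.resize(cv2.imread('pics/s8.png')[170:250,220:340],None,fx=6,fy=6,interpolation=cv2.INTER_CUBIC))
E
```

```text
8.3 [ 0.5439 -0.0599  0.0665] [-0.501  0.809  0.2    1.746  0.439  0.406] [-0.3  0.5 -0.5] 0.0294
```

View pics/c8b.png

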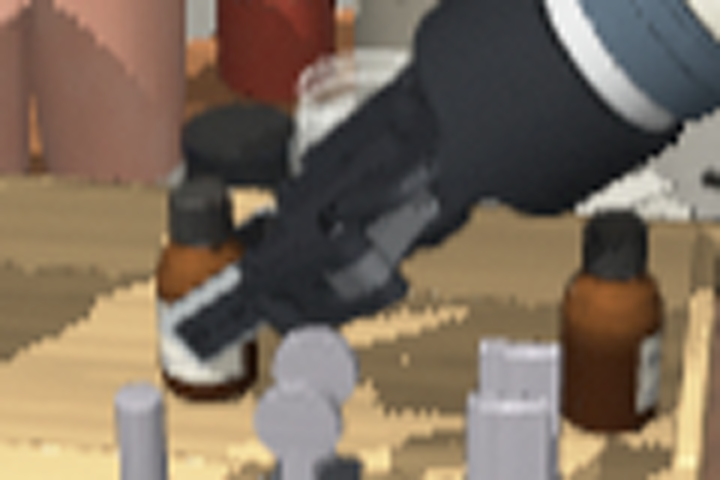

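```bash
python3 - <<'E'
from h import *
s=load('scene');th=np.linspace(0,6.28,60)
for z in (.04,.043,.046,.05):
    c=np.array([.5457,-.0635,z]);q=proj(s,c+.016*np.c_[np.cos(th),np.sin(th),0*th]);print(z,'low row',q[:,1].max(),'cols',q[:,0].min(),q[:,0].max(),'top',proj(s,c+[0,0,.072]))
print('obs low',170+398/6,'cols',220+160/6,220+258/6,'top',170+185/6)
E
```

```text
0.04 low row 237.2543165704487 cols 246.21895309741603 262.1813649182262 top [[252.33098029 201.48967806]]
0.043 low row 235.99337854180445 cols 246.12957354451743 262.1209148118728 top [[252.24918836 200.12560344]]
0.046 low row 234.72780290030965 cols 246.03987028235957 262.0602460460324 top [[252.1670871  198.75636984]]
0.05 low row 233.03311031742444 cols 245.91975933819305 261.9790121657419 top [[252.05713451 196.92264924]]
obs low 236.33333333333331 cols 246.66666666666666 263.0 top 200.83333333333334
```

Call:
{"method": "jog_arm", "body": {"motion": [{"offset":[0,0.0005,0.0004],"delta_rot":[0,0,0]},{"offset":[0,0.001,0.0008],"delta_rot":[0,0,0]},{"offset":[0,0.0013,0.001],"delta_rot":[0,0,0]},{"offset":[0,0.0013,0.001],"delta_rot":[0,0,0]},{"offset":[0,0.0013,0.001],"delta_rot":[0,0,0]}]}}

```text
clock: 8.82
tcp_pos: [0.544, -0.06, 0.0654]
ee_rot: [-2.267, 0.002, 0.481]
wrist_force: [-0.3, -0.6, 5.4]
gripper_width: 0.0294
```

Call:
{"method": "jog_arm", "body": {"motion": [{"offset":[0,0,0],"delta_rot":[0,0,0]},{"offset":[0,0,0],"delta_rot":[0,0,0]},{"offset":[0,0,0],"delta_rot":[0,0,0]},{"offset":[0,0,0],"delta_rot":[0,0,0]},{"offset":[0,0,0],"delta_rot":[0,0,0]}], "claw": 0.6}}

```text
clock: 9.23
tcp_pos: [0.544, -0.0599, 0.0648]
ee_rot: [-2.267, 0.002, 0.481]
wrist_force: [0.4, 0.4, 0.3]
gripper_width: 0.0511
```

```bash
python3 look.py 9; python3 - <<'E'
from h import *
cv2.imwrite('pics/c9b.png',cv2.resize(cv2.imread('pics/s9.png')[170:250,220:340],None,fx=6,fy=6,interpolation=cv2.INTER_CUBIC))
E
```

```text
9.2333 [ 0.544  -0.0599  0.0648] [-0.501  0.811  0.199  1.743  0.439  0.406] [0.4 0.4 0.3] 0.0511
```

View pics/c9b.png

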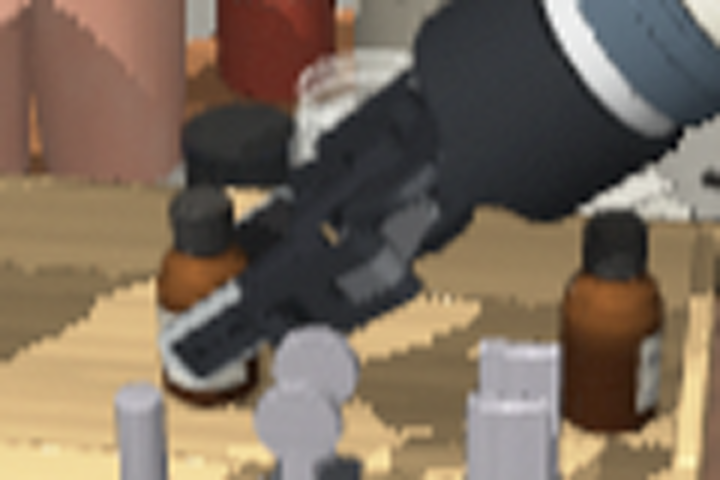

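Call:
{"method": "jog_arm", "body": {"motion": [{"offset":[0,0,-0.008],"delta_rot":[0,0,0]},{"offset":[0,0,-0.024],"delta_rot":[0,0,0]},{"offset":[0,-0.003,-0.044],"delta_rot":[0,0,0]},{"offset":[0,-0.01,-0.066],"delta_rot":[0,0,0]},{"offset":[0,-0.03,-0.09],"delta_rot":[-4,0,0]}]}}

```text
clock: 9.75
tcp_pos: [0.567, -0.1062, 0.1417]
ee_rot: [-2.329, 0.007, 0.479]
wrist_force: [0.1, -0.1, -0.8]
gripper_width: 0.0514
```

```bash
python3 look.py 10; python3 - <<'E'
from h import *
R=Rot(30,0,120);c=np.load('cad.npy')
p=W(c,(-.045,-.03,.16))[0];print(p);go(p,R)
E
```

```text
9.75 [ 0.567  -0.1062  0.1417] [-0.532  0.784  0.401  1.92   0.391  0.411] [ 0.1 -0.1 -0.8] 0.0514
[ 0.49981874 -0.15048643  0.16      ]
offset mm [-82.   -1.  -12.5] rot deg [-45.6  -1.1  -2.3]
```

View pics/c10.png

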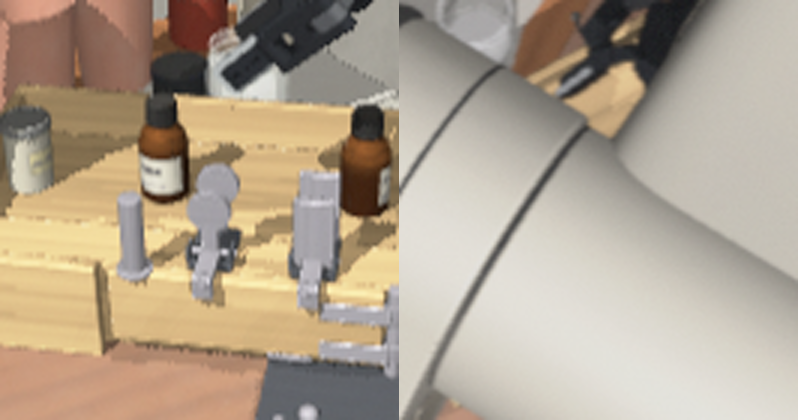

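```bash
python3 - <<'E'
from h import *
R=Rot(30,15,120);c=np.load('cad.npy')
go(np.array([.545,-.12,.2]),R)
R0=Rot(30,0,120)
go(W(c,(-.045,-.03,.16))[0],R0,(np.array([.545,-.12,.2]),R))
E
```

```text
offset mm [-27.7 -33.8 -35.9] rot deg [-30.6  -1.4  -2.1]
offset mm [-54.4  14.   37.7] rot deg [-15.  -0.   0.]
```

Call:
{"method": "jog_arm", "body": {"motion": [{"offset":[-0.003,-0.007,-0.007],"delta_rot":[-6,0,0]},{"offset":[-0.008,-0.014,-0.014],"delta_rot":[-12,-0.5,-0.5]},{"offset":[-0.014,-0.021,-0.021],"delta_rot":[-18,-1,-1]},{"offset":[-0.021,-0.028,-0.028],"delta_rot":[-24,-1,-1.5]},{"offset":[-0.028,-0.034,-0.036],"delta_rot":[-30.6,-1.4,-2.1]}], "claw": 1.0}}

```text
clock: 10.27
tcp_pos: [0.5437, -0.1198, 0.1964]
ee_rot: [-2.876, 0.003, 0.524]
wrist_force: [-0.0, 0.8, -1.4]
gripper_width: 0.0851
```

Call:
{"method": "jog_arm", "body": {"motion": [{"offset":[-0.011,0.003,0.007],"delta_rot":[-4,0,0]},{"offset":[-0.022,0.006,0.014],"delta_rot":[-8,0,0]},{"offset":[-0.033,0.009,0.022],"delta_rot":[-12,0,0]},{"offset":[-0.044,0.012,0.03],"delta_rot":[-15,0,0]},{"offset":[-0.0544,0.014,0.0377],"delta_rot":[-15,0,0]}]}}

```text
clock: 10.68
tcp_pos: [0.4969, -0.1485, 0.1564]
ee_rot: [-3.137, 0.003, 0.526]
wrist_force: [0.4, 0.4, 0.3]
gripper_width: 0.0853
```

Call:
{"method": "jog_arm", "body": {"motion": [{"offset":[0,0,0],"delta_rot":[0,0,0]},{"offset":[0,0,0],"delta_rot":[0,0,0]},{"offset":[0,0,0],"delta_rot":[0,0,0]},{"offset":[0,0,0],"delta_rot":[0,0,0]},{"offset":[0,0,0],"delta_rot":[0,0,0]}]}}

```text
clock: 11.1
tcp_pos: [0.4988, -0.1496, 0.1555]
ee_rot: [-3.132, 0.004, 0.524]
wrist_force: [0.4, -0.3, -0.7]
gripper_width: 0.0854
```

```bash
python3 look.py 11; python3 - <<'E'
from h import *
R=Rot(30,0,120);c=np.load('cad.npy')
p=W(c,(-.045,-.03,.13))[0];print(p);go(p,R)
s,t=load('scene'),load('top')
cv2.imwrite('pics/c11b.png',cv2.resize(cv2.imread('pics/s11.png')[130:280,190:370],None,fx=4,fy=4,interpolation=cv2.INTER_CUBIC))
E
```

```text
11.1 [ 0.4988 -0.1496  0.1555] [-0.454  0.25  -0.188  1.143  0.002  0.593] [ 0.4 -0.3 -0.7] 0.0854
[ 0.49981874 -0.15048643  0.13      ]
offset mm [ 0.7  1.9 25.3] rot deg [-0.5  0.3  0.1]
```

View pics/c11b.png

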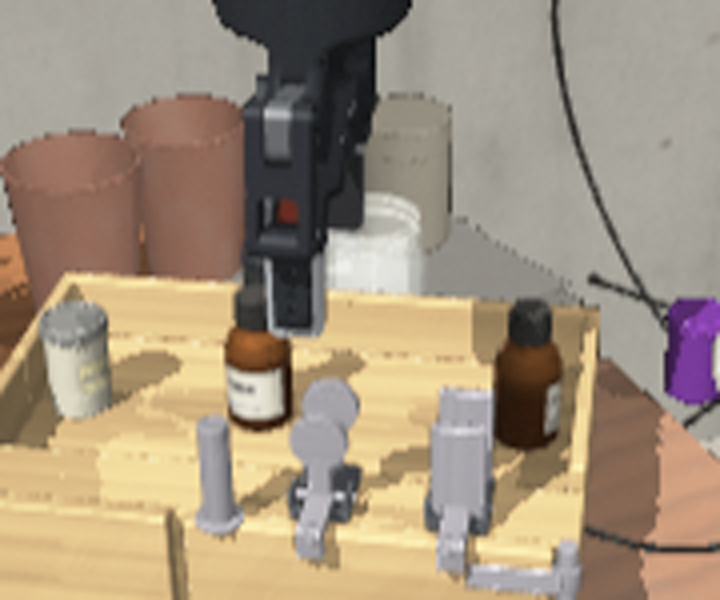

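View pics/t11.png

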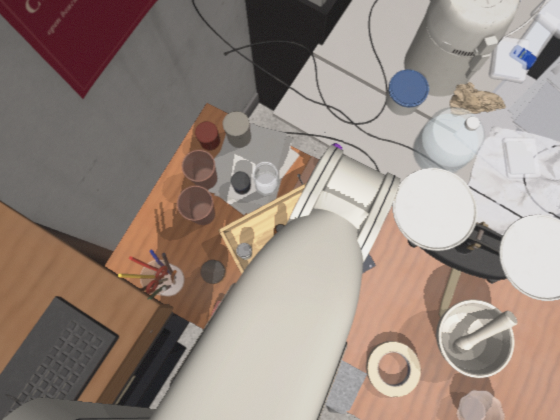

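```bash
cat >> h.py <<'E'
CAD=np.load('cad.npy')
def loc(p):
    c=CAD;d=np.array(p)[:2]-c[:2];return (1000*np.array([d@[np.cos(c[2]),np.sin(c[2])],d@[-np.sin(c[2]),np.cos(c[2])],p[2]])).round(1)
E
python3 - <<'E'
from h import *
def im(n,fn):
    f=load(n);f['image']=cv2.cvtColor(cv2.imread('pics/'+fn),cv2.COLOR_BGR2RGB);return f
t,s=load('top'),load('scene')
print('scene round rear(-37?)',loc(onz(s,sc(424,195),.1)),'front(-65)',loc(onz(s,sc(415,223),.1)))
print('scene square rear top',loc(onz(s,sc(533,186),.113)),'front top',loc(onz(s,sc(529,213),.113)))
print('top round rear',loc(onz(t,tc(508,328),.113)),'front',loc(onz(t,tc(538,384),.113)))
print('top sq rear',loc(onz(t,tc(604,274),.113)),'front',loc(onz(t,tc(632,322),.113)))
b=cv2.imread('pics/top0.png');cv2.imwrite('pics/cc.png',cv2.resize(b[220:285,295:370],None,fx=10,fy=9,interpolation=cv2.INTER_CUBIC))
a=cv2.imread('pics/scene0.png');cv2.imwrite('pics/cs.png',cv2.resize(a[215:280,230:330],None,fx=8,fy=8,interpolation=cv2.INTER_CUBIC))
E
```

```text
scene round rear(-37?) [-38.3 -30.3 100. ] front(-65) [-65.6 -30.6 100. ]
scene square rear top [-40.8 -90.7 113. ] front top [-66.7 -91.6 113. ]
top round rear [-36.5 -27.5 113. ] front [-70.7 -26.7 113. ]
top sq rear [-35.7 -88.1 113. ] front [-65.8 -88.2 113. ]
```

View pics/cc.png

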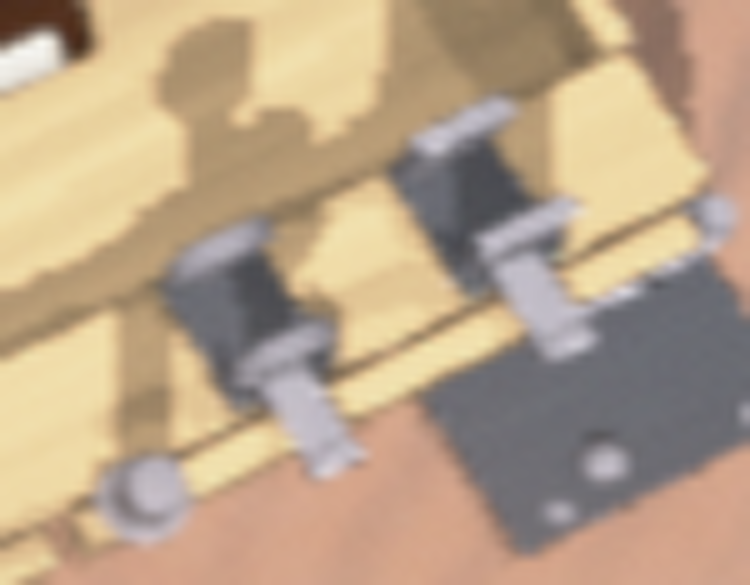

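View pics/cs.png

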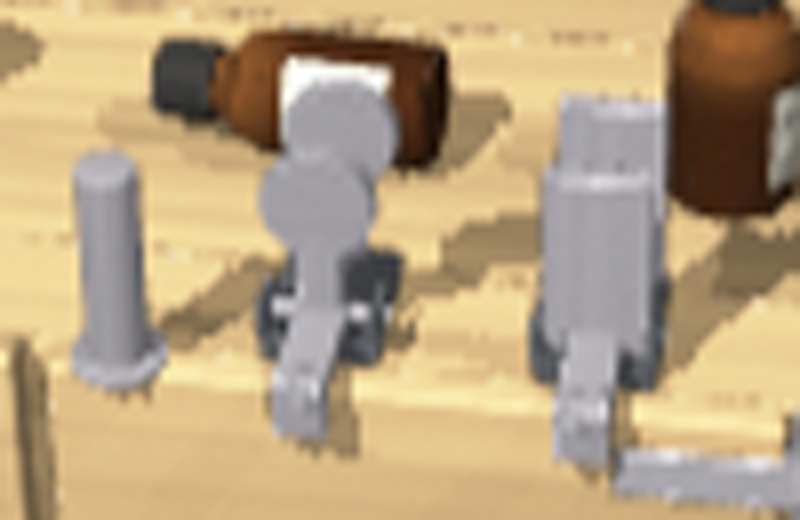

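```bash
python3 - <<'E'
from h import *
R=Rot(30,0,120);c=np.load('cad.npy')
p=W(c,(-.0455,-.03,.093))[0];print(p);go(p,R)
E
```

```text
[ 0.49938556 -0.15073615  0.093     ]
offset mm [ 0.4  2.2 62.3] rot deg [-0.5  0.3  0.1]
```

Call:
{"method": "jog_arm", "body": {"motion": [{"offset":[0,0.001,0.014],"delta_rot":[-0.5,0.3,0.1]},{"offset":[0,0.0022,0.029],"delta_rot":[-0.5,0.3,0.1]},{"offset":[0.0004,0.0022,0.044],"delta_rot":[-0.5,0.3,0.1]},{"offset":[0.0004,0.0022,0.056],"delta_rot":[-0.5,0.3,0.1]},{"offset":[0.0004,0.0022,0.062],"delta_rot":[-0.5,0.3,0.1]}]}}

```text
clock: 11.62
tcp_pos: [0.4986, -0.1504, 0.0919]
ee_rot: [-3.139, 0.0, 0.523]
wrist_force: [0.1, 1.3, 0.3]
gripper_width: 0.0851
```

Call:
{"method": "jog_arm", "body": {"motion": [{"offset":[0,0,0],"delta_rot":[0,0,0]},{"offset":[0,0,0],"delta_rot":[0,0,0]},{"offset":[0,0,0],"delta_rot":[0,0,0]},{"offset":[0,0,0],"delta_rot":[0,0,0]},{"offset":[0,0,0],"delta_rot":[0,0,0]}], "claw": 0.6}}

```text
clock: 12.03
tcp_pos: [0.4993, -0.1509, 0.094]
ee_rot: [3.141, -0.002, 0.523]
wrist_force: [-0.4, 0.5, 0.1]
gripper_width: 0.0511
```

```bash
python3 look.py 12; python3 - <<'E'
from h import *
R=Rot(30,0,120);c=np.load('cad.npy')
p=W(c,(-.0455,-.03,.093))[0];print(p);go(p,R);print(loc(cur()[1]))
cv2.imwrite('pics/c12b.png',cv2.resize(cv2.imread('pics/s12.png')[180:280,220:340],None,fx=6,fy=6,interpolation=cv2.INTER_CUBIC))
E
```

```text
12.0333 [ 0.4993 -0.1509  0.094 ] [-0.455  0.29  -0.301  0.979  0.001  0.593] [-0.4  0.5  0.1] 0.0511
[ 0.49938556 -0.15073615  0.093     ]
offset mm [0.2 0.1 0.8] rot deg [ 0.  -0.1 -0. ]
[-45.7 -29.9  93.8]
```

View pics/c12b.png

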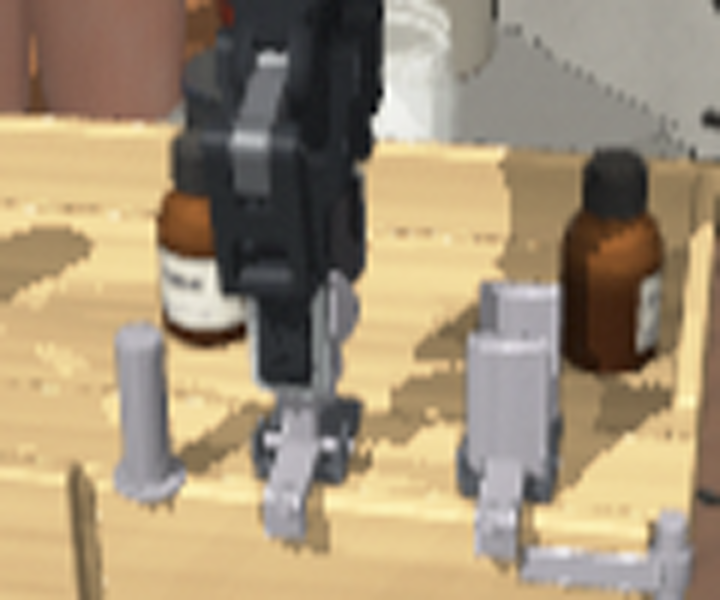

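Call:
{"method": "jog_arm", "body": {"motion": [{"offset":[0,0,0],"delta_rot":[0,0,0]},{"offset":[0,0,0],"delta_rot":[0,0,0]},{"offset":[0,0,0],"delta_rot":[0,0,0]},{"offset":[0,0,0],"delta_rot":[0,0,0]},{"offset":[0,0,0],"delta_rot":[0,0,0]}], "claw": 0.36}}

```text
clock: 12.55
tcp_pos: [0.4985, -0.1511, 0.0938]
ee_rot: [3.141, 0.0, 0.522]
wrist_force: [-3.2, -1.5, 5.3]
gripper_width: 0.0309
```

Call:
{"method": "jog_arm", "body": {"motion": [{"offset":[0,0,0],"delta_rot":[0,0,0]},{"offset":[0,0,0],"delta_rot":[0,0,0]},{"offset":[0,0,0],"delta_rot":[0,0,0]},{"offset":[0,0,0],"delta_rot":[0,0,0]},{"offset":[0,0,0],"delta_rot":[0,0,0]}], "claw": 0.29}}

```text
clock: 12.97
tcp_pos: [0.4989, -0.1508, 0.0935]
ee_rot: [-3.141, -0.001, 0.523]
wrist_force: [-3.3, -2.3, 3.9]
gripper_width: 0.0248
```

Call:
{"method": "jog_arm", "body": {"motion": [{"offset":[0,0,0],"delta_rot":[0,0,0]},{"offset":[0,0,0],"delta_rot":[0,0,0]},{"offset":[0,0,0],"delta_rot":[0,0,0]},{"offset":[0,0,0],"delta_rot":[0,0,0]},{"offset":[0,0,0],"delta_rot":[0,0,0]}], "claw": 0.24}}

```text
clock: 13.38
tcp_pos: [0.4989, -0.1508, 0.0936]
ee_rot: [-3.142, -0.001, 0.523]
wrist_force: [-4.5, -1.7, 7.5]
gripper_width: 0.0217
```

Call:
{"method": "jog_arm", "body": {"motion": [{"offset":[0,0,0],"delta_rot":[0,0,0]},{"offset":[0,0,0],"delta_rot":[0,0,0]},{"offset":[0,0,0],"delta_rot":[0,0,0]},{"offset":[0,0,0],"delta_rot":[0,0,0]},{"offset":[0,0,0],"delta_rot":[0,0,0]}], "claw": 0.18}}

```text
clock: 13.8
tcp_pos: [0.4992, -0.1507, 0.0937]
ee_rot: [3.142, -0.001, 0.523]
wrist_force: [-2.3, -0.8, 7.0]
gripper_width: 0.0201
```

```bash
python3 look.py 13; python3 - <<'E'
from h import *
print(loc(cur()[1]))
cv2.imwrite('pics/c13b.png',cv2.resize(cv2.imread('pics/s13.png')[180:280,220:340],None,fx=6,fy=6,interpolation=cv2.INTER_CUBIC))
E
```

```text
13.8 [ 0.4992 -0.1507  0.0937] [-0.455  0.29  -0.301  0.979  0.001  0.593] [-2.3 -0.8  7. ] 0.0201
[-45.6 -29.8  93.7]
```

View pics/c13b.png

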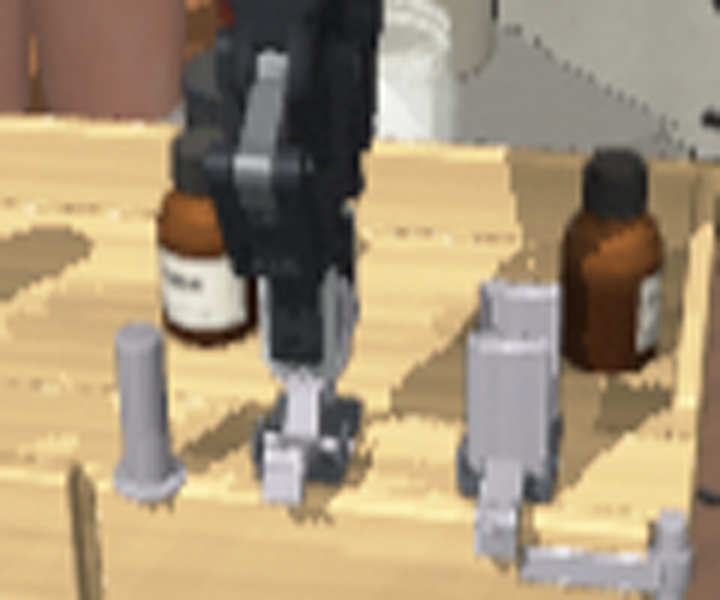

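Call:
{"method": "jog_arm", "body": {"motion": [{"offset":[0.001,0,0],"delta_rot":[0,0,0]},{"offset":[0.001,0,0],"delta_rot":[0,0,0]},{"offset":[0.001,0,0],"delta_rot":[0,0,0]},{"offset":[0.001,0,0],"delta_rot":[0,0,0]},{"offset":[0.001,0,0],"delta_rot":[0,0,0]}], "claw": 0.0}}

```text
clock: 14.32
tcp_pos: [0.4993, -0.1506, 0.0937]
ee_rot: [3.141, 0.001, 0.523]
wrist_force: [-7.5, -3.3, 8.4]
gripper_width: 0.0203
```

Call:
{"method": "jog_arm", "body": {"motion": [{"offset":[0.001,0,0],"delta_rot":[0,0,0]},{"offset":[0.001,0,0],"delta_rot":[0,0,0]},{"offset":[0.001,0,0],"delta_rot":[0,0,0]},{"offset":[0.001,0,0],"delta_rot":[0,0,0]},{"offset":[0.001,0,0],"delta_rot":[0,0,0]}], "claw": 0.0}}

```text
clock: 14.73
tcp_pos: [0.4993, -0.1506, 0.0937]
ee_rot: [3.141, 0.003, 0.522]
wrist_force: [-12.5, -6.4, 11.4]
gripper_width: 0.0198
```

```bash
python3 look.py 14; python3 - <<'E'
from h import *
print(loc(cur()[1]))
cv2.imwrite('pics/c14b.png',cv2.resize(cv2.imread('pics/s14.png')[180:280,220:340],None,fx=6,fy=6,interpolation=cv2.INTER_CUBIC))
E
```

```text
14.7333 [ 0.4993 -0.1506  0.0937] [-0.453  0.292 -0.299  0.982 -0.002  0.596] [-12.5  -6.4  11.4] 0.0198
[-45.5 -29.8  93.7]
```

View pics/c14b.png

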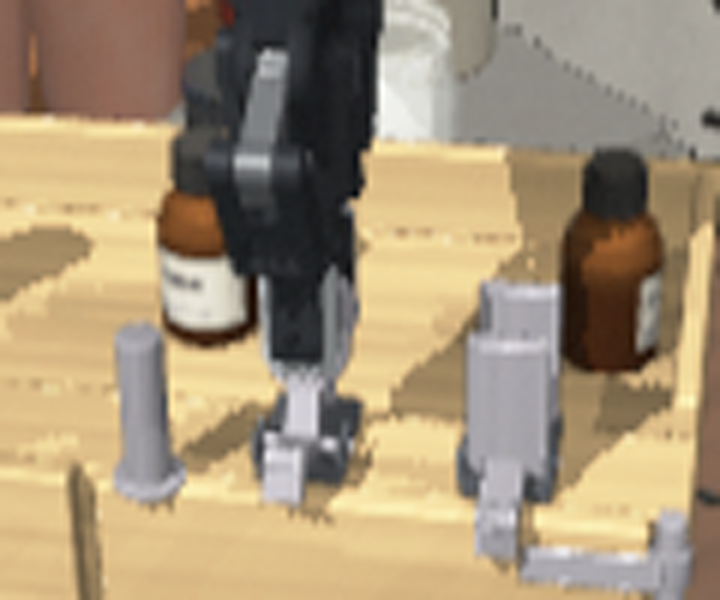

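Call:
{"method": "jog_arm", "body": {"motion": [{"offset":[-0.002,0,0],"delta_rot":[0,0,0]},{"offset":[-0.002,0,0],"delta_rot":[0,0,0]},{"offset":[-0.002,0,0],"delta_rot":[0,0,0]},{"offset":[-0.002,0,0],"delta_rot":[0,0,0]},{"offset":[-0.002,0,0],"delta_rot":[0,0,0]}], "claw": 1.0}}

```text
clock: 15.25
tcp_pos: [0.4993, -0.1504, 0.0932]
ee_rot: [-3.141, -0.001, 0.523]
wrist_force: [-0.0, -0.2, 0.2]
gripper_width: 0.0788
```

Call:
{"method": "jog_arm", "body": {"motion": [{"offset":[0,0,-0.015],"delta_rot":[0,0,0]},{"offset":[0,0,-0.035],"delta_rot":[0,0,0]},{"offset":[0,0.005,-0.045],"delta_rot":[0,0,0]},{"offset":[0,0.03,-0.045],"delta_rot":[0,0,0]},{"offset":[0,0.06,-0.045],"delta_rot":[0,0,0]}]}}

```text
clock: 15.67
tcp_pos: [0.5295, -0.2022, 0.1397]
ee_rot: [3.141, -0.002, 0.525]
wrist_force: [0.2, -1.2, -0.6]
gripper_width: 0.0852
```

Call:
{"method": "jog_arm", "body": {"motion": [{"offset":[0,0,0],"delta_rot":[0,0,0]},{"offset":[0,0,0],"delta_rot":[0,0,0]},{"offset":[0,0,0],"delta_rot":[0,0,0]},{"offset":[0,0,0],"delta_rot":[0,0,0]},{"offset":[0,0,0],"delta_rot":[0,0,0]}]}}

```text
clock: 16.08
tcp_pos: [0.5286, -0.2019, 0.1384]
ee_rot: [-3.141, -0.001, 0.523]
wrist_force: [0.6, 0.2, -0.4]
gripper_width: 0.0852
```

```bash
python3 look.py 15; python3 - <<'E'
from h import *
R=Rot(30,0,120);c=np.load('cad.npy')
p=W(c,(-.0455,-.09,.093))[0];print(p);go(p,R);print(loc(cur()[1]))
cv2.imwrite('pics/c15b.png',cv2.resize(cv2.imread('pics/s15.png')[180:280,220:340],None,fx=6,fy=6,interpolation=cv2.INTER_CUBIC))
E
```

```text
16.0833 [ 0.5286 -0.2019  0.1384] [-5.140e-01  3.270e-01 -1.210e-01  1.122e+00  1.000e-03  5.340e-01] [ 0.6  0.2 -0.4] 0.0852
[ 0.52935165 -0.20271724  0.093     ]
offset mm [ 0.2  0.9 45.5] rot deg [-0.  -0.1 -0. ]
[-45.7 -89.1 138.5]
```

View pics/c15b.png

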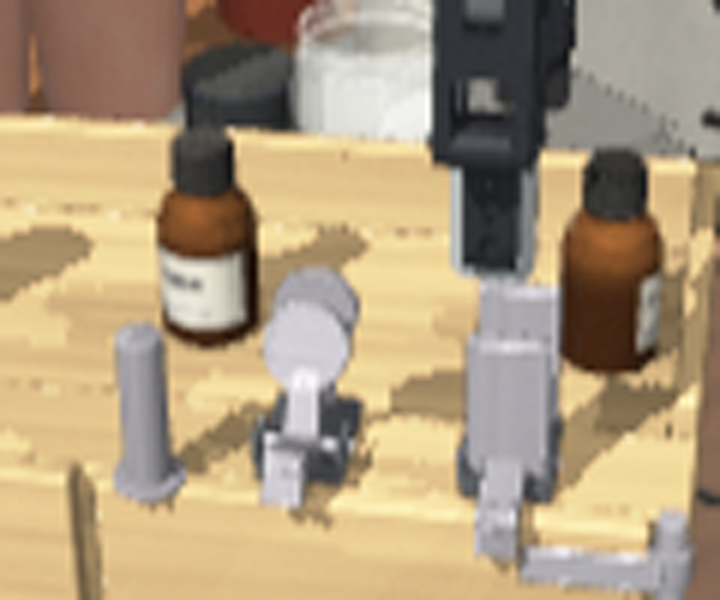

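```bash
python3 - <<'E'
from h import *
s=load('scene')
for a in (.25,.35,.45): print(a,proj(s,W(CAD,(-.065+.028*np.sin(a),-.03,.072+.028*np.cos(a)))), '(obs 271.2,236.7)')
E
```

```text
0.25 [[269.88133846 237.26272447]] (obs 271.2,236.7)
0.35 [[270.18875016 236.7942619 ]] (obs 271.2,236.7)
0.45 [[270.48811373 236.48560748]] (obs 271.2,236.7)
```

Call:
{"method": "jog_arm", "body": {"motion": [{"offset":[0,0.0009,0.01],"delta_rot":[0,0,0]},{"offset":[0,0.0009,0.021],"delta_rot":[0,0,0]},{"offset":[0,0.0009,0.032],"delta_rot":[0,0,0]},{"offset":[0,0.0009,0.041],"delta_rot":[0,0,0]},{"offset":[0,0.0009,0.0455],"delta_rot":[0,0,0]}]}}

```text
clock: 16.6
tcp_pos: [0.5287, -0.203, 0.0912]
ee_rot: [-3.139, 0.0, 0.523]
wrist_force: [-0.8, 0.3, 0.4]
gripper_width: 0.0852
```

Call:
{"method": "jog_arm", "body": {"motion": [{"offset":[0,0,0],"delta_rot":[0,0,0]},{"offset":[0,0,0],"delta_rot":[0,0,0]},{"offset":[0,0,0],"delta_rot":[0,0,0]},{"offset":[0,0,0],"delta_rot":[0,0,0]},{"offset":[0,0,0],"delta_rot":[0,0,0]}], "claw": 0.6}}

```text
clock: 17.02
tcp_pos: [0.5296, -0.2036, 0.0933]
ee_rot: [3.141, -0.001, 0.523]
wrist_force: [0.2, 0.1, 0.7]
gripper_width: 0.0515
```

```bash
python3 look.py 16; python3 - <<'E'
from h import *
print(loc(cur()[1]))
cv2.imwrite('pics/c16b.png',cv2.resize(cv2.imread('pics/s16.png')[180:280,220:340],None,fx=6,fy=6,interpolation=cv2.INTER_CUBIC))
E
```

```text
17.0167 [ 0.5296 -0.2036  0.0933] [-5.150e-01  3.610e-01 -1.930e-01  1.016e+00  1.000e-03  5.330e-01] [0.2 0.1 0.7] 0.0515
[-45.8 -90.8  93.2]
```

View pics/c16b.png

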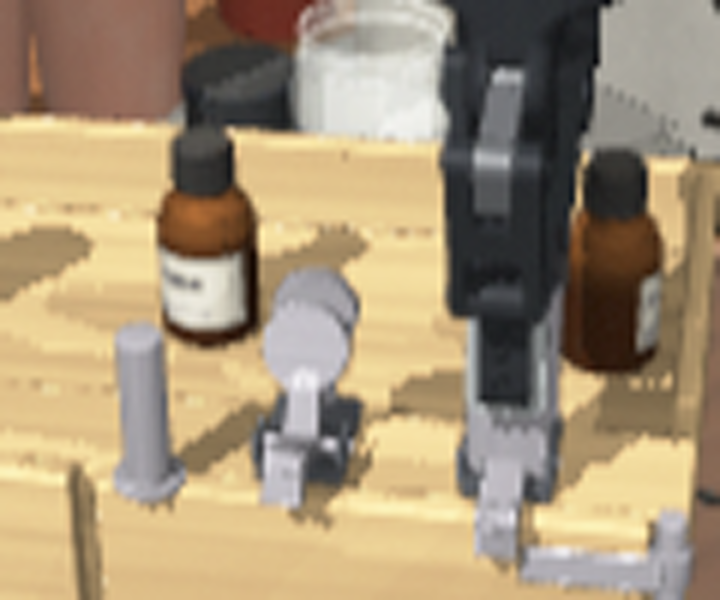

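Call:
{"method": "jog_arm", "body": {"motion": [{"offset":[0,0,0],"delta_rot":[0,0,0]},{"offset":[0,0,0],"delta_rot":[0,0,0]},{"offset":[0,0,0],"delta_rot":[0,0,0]},{"offset":[0,0,0],"delta_rot":[0,0,0]},{"offset":[0,0,0],"delta_rot":[0,0,0]}], "claw": 0.36}}

```text
clock: 17.53
tcp_pos: [0.529, -0.2039, 0.0932]
ee_rot: [3.141, -0.0, 0.522]
wrist_force: [-4.1, -1.4, 4.9]
gripper_width: 0.0307
```

Call:
{"method": "jog_arm", "body": {"motion": [{"offset":[0,0,0],"delta_rot":[0,0,0]},{"offset":[0,0,0],"delta_rot":[0,0,0]},{"offset":[0,0,0],"delta_rot":[0,0,0]},{"offset":[0,0,0],"delta_rot":[0,0,0]},{"offset":[0,0,0],"delta_rot":[0,0,0]}], "claw": 0.26}}

```text
clock: 17.95
tcp_pos: [0.5293, -0.2037, 0.0933]
ee_rot: [3.141, -0.001, 0.523]
wrist_force: [-3.2, -1.7, 5.1]
gripper_width: 0.0227
```

Call:
{"method": "jog_arm", "body": {"motion": [{"offset":[0,0,0],"delta_rot":[0,0,0]},{"offset":[0,0,0],"delta_rot":[0,0,0]},{"offset":[0,0,0],"delta_rot":[0,0,0]},{"offset":[0,0,0],"delta_rot":[0,0,0]},{"offset":[0,0,0],"delta_rot":[0,0,0]}], "claw": 0.18}}

```text
clock: 18.37
tcp_pos: [0.5298, -0.2034, 0.0934]
ee_rot: [3.141, -0.002, 0.523]
wrist_force: [-1.3, 0.7, 5.3]
gripper_width: 0.0205
```

Call:
{"method": "jog_arm", "body": {"motion": [{"offset":[0.001,0,0],"delta_rot":[0,0,0]},{"offset":[0.001,0,0],"delta_rot":[0,0,0]},{"offset":[0.001,0,0],"delta_rot":[0,0,0]},{"offset":[0.001,0,0],"delta_rot":[0,0,0]},{"offset":[0.001,0,0],"delta_rot":[0,0,0]}], "claw": 0.0}}

```text
clock: 18.78
tcp_pos: [0.5299, -0.2033, 0.0934]
ee_rot: [3.141, 0.0, 0.523]
wrist_force: [-4.6, -1.8, 8.0]
gripper_width: 0.0207
```

Call:
{"method": "jog_arm", "body": {"motion": [{"offset":[0.001,0,0],"delta_rot":[0,0,0]},{"offset":[0.001,0,0],"delta_rot":[0,0,0]},{"offset":[0.001,0,0],"delta_rot":[0,0,0]},{"offset":[0.001,0,0],"delta_rot":[0,0,0]},{"offset":[0.001,0,0],"delta_rot":[0,0,0]}], "claw": 0.0}}

```text
clock: 19.2
tcp_pos: [0.53, -0.2033, 0.0934]
ee_rot: [3.141, 0.002, 0.522]
wrist_force: [-9.0, -4.3, 9.9]
gripper_width: 0.0203
```

```bash
python3 look.py 17; python3 - <<'E'
from h import *
print(loc(cur()[1]))
cv2.imwrite('pics/c17b.png',cv2.resize(cv2.imread('pics/s17.png')[180:280,220:340],None,fx=6,fy=6,interpolation=cv2.INTER_CUBIC))
E
```

```text
19.2 [ 0.53   -0.2033  0.0934] [-0.513  0.362 -0.191  1.018 -0.002  0.536] [-9.  -4.3  9.9] 0.0203
[-45.2 -90.8  93.4]
```

View pics/c17b.png

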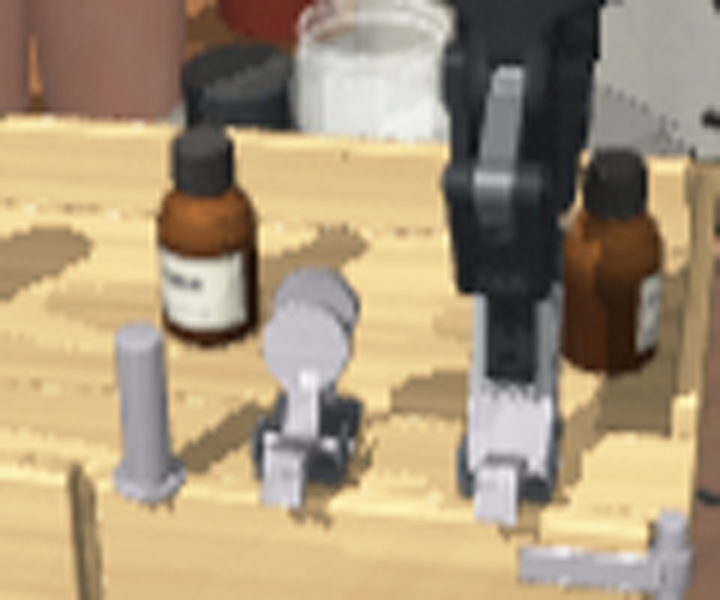

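Call:
{"method": "jog_arm", "body": {"motion": [{"offset":[-0.002,0,0],"delta_rot":[0,0,0]},{"offset":[-0.002,0,0],"delta_rot":[0,0,0]},{"offset":[-0.002,0,0],"delta_rot":[0,0,0]},{"offset":[-0.002,0,0],"delta_rot":[0,0,0]},{"offset":[-0.002,0,0],"delta_rot":[0,0,0]}], "claw": 1.0}}

```text
clock: 19.72
tcp_pos: [0.5296, -0.2033, 0.0927]
ee_rot: [-3.141, -0.001, 0.523]
wrist_force: [0.5, -0.4, 0.1]
gripper_width: 0.0795
```

Call:
{"method": "jog_arm", "body": {"motion": [{"offset":[0,0,-0.012],"delta_rot":[0,0,0]},{"offset":[0,0,-0.028],"delta_rot":[0,0,0]},{"offset":[0,0,-0.046],"delta_rot":[0,0,0]},{"offset":[0,-0.01,-0.062],"delta_rot":[0,0,-5]},{"offset":[-0.01,-0.035,-0.068],"delta_rot":[0,0,-11]}]}}

```text
clock: 20.13
tcp_pos: [0.5057, -0.1796, 0.1624]
ee_rot: [3.138, -0.003, 0.718]
wrist_force: [-0.3, 1.1, -0.1]
gripper_width: 0.0856
```

```bash
python3 look.py 18; python3 - <<'E'
from h import *
R=Rot(70,0,160)
p=W(CAD,(-.08,.012,.15))[0];print(p);go(p,R);print(loc(cur()[1]))
cv2.imwrite('pics/c18b.png',cv2.resize(cv2.imread('pics/s18.png')[180:280,220:340],None,fx=6,fy=6,interpolation=cv2.INTER_CUBIC))
E
```

```text
20.1333 [ 0.5057 -0.1796  0.1624] [-4.980e-01  2.630e-01 -1.510e-01  1.153e+00  1.000e-03  3.550e-01] [-0.3  1.1 -0.1] 0.0856
[ 0.44852017 -0.13157989  0.15      ]
offset mm [-10.5 -69.   12.2] rot deg [  0.   -0.1 -28.8]
[-56.2 -53.6 162.2]
```

View pics/c18b.png

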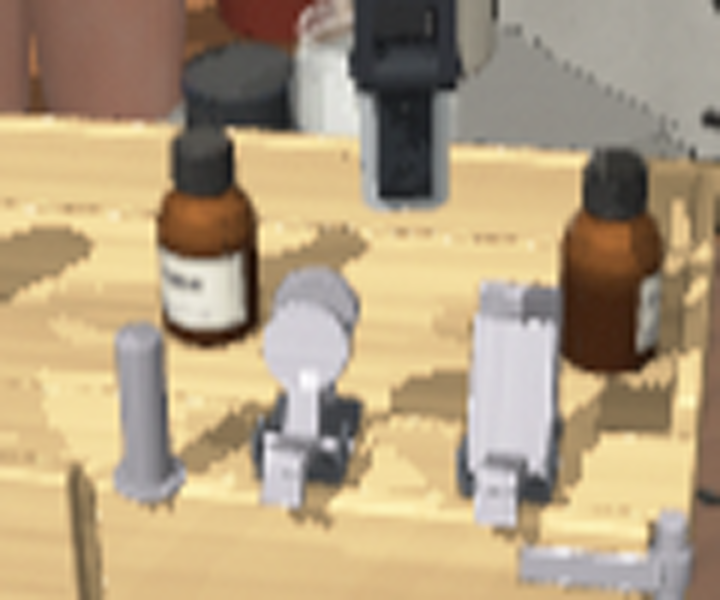

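Call:
{"method": "jog_arm", "body": {"motion": [{"offset":[-0.002,-0.014,0],"delta_rot":[0,0,-6]},{"offset":[-0.004,-0.028,0],"delta_rot":[0,0,-12]},{"offset":[-0.006,-0.042,0],"delta_rot":[0,0,-18]},{"offset":[-0.008,-0.056,0.004],"delta_rot":[0,0,-24]},{"offset":[-0.0105,-0.069,0.008],"delta_rot":[0,0,-28.8]}], "claw": 0.7}}

```text
clock: 20.65
tcp_pos: [0.4499, -0.1325, 0.1526]
ee_rot: [3.141, -0.001, 1.222]
wrist_force: [0.3, -1.1, -0.2]
gripper_width: 0.0598
```

Call:
{"method": "jog_arm", "body": {"motion": [{"offset":[0,0,0],"delta_rot":[0,0,0]},{"offset":[0,0,0],"delta_rot":[0,0,0]},{"offset":[0,0,0],"delta_rot":[0,0,0]},{"offset":[0,0,0],"delta_rot":[0,0,0]},{"offset":[0,0,0],"delta_rot":[0,0,0]}]}}

```text
clock: 21.07
tcp_pos: [0.4507, -0.1334, 0.1528]
ee_rot: [3.141, -0.001, 1.216]
wrist_force: [0.8, 0.1, -0.7]
gripper_width: 0.0599
```

```bash
python3 look.py 19; python3 - <<'E'
from h import *
R=Rot(70,0,160)
p=W(CAD,(-.08,.012,.078))[0];print(p);go(p,R);print(loc(cur()[1]))
cv2.imwrite('pics/c19b.png',cv2.resize(cv2.imread('pics/s19.png')[180:280,220:340],None,fx=6,fy=6,interpolation=cv2.INTER_CUBIC))
E
```

```text
21.0667 [ 0.4507 -0.1334  0.1528] [-4.670e-01  1.620e-01 -3.110e-01  1.098e+00  1.000e-03 -1.120e-01] [ 0.8  0.1 -0.7] 0.0599
[ 0.44852017 -0.13157989  0.078     ]
offset mm [ 0.9 -2.4 74.8] rot deg [ 0.  -0.1 -0.3]
[-79.2   9.6 152.8]
```

View pics/c19b.png

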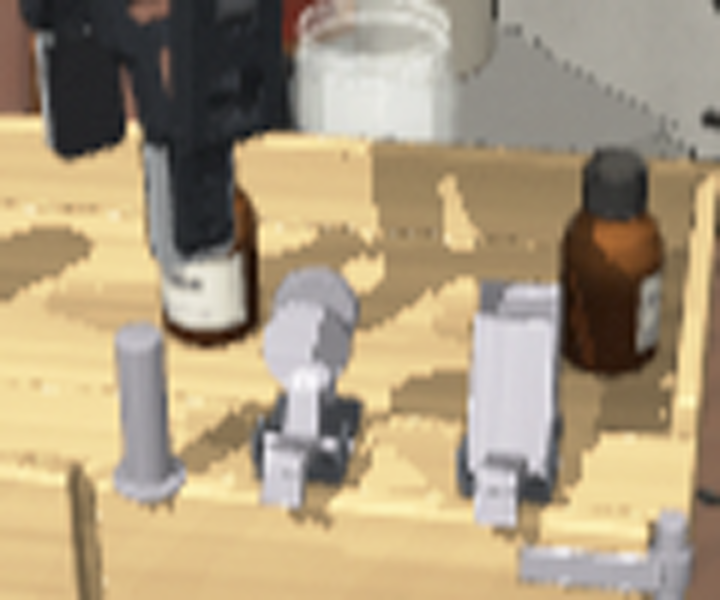

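Call:
{"method": "jog_arm", "body": {"motion": [{"offset":[0.0009,-0.0024,0.015],"delta_rot":[0,0,0]},{"offset":[0.0009,-0.0024,0.032],"delta_rot":[0,0,0]},{"offset":[0.0009,-0.0024,0.05],"delta_rot":[0,0,0]},{"offset":[0.0009,-0.0024,0.065],"delta_rot":[0,0,0]},{"offset":[0.0009,-0.0024,0.0745],"delta_rot":[0,0,0]}]}}

```text
clock: 21.58
tcp_pos: [0.4477, -0.1311, 0.077]
ee_rot: [-3.14, -0.001, 1.217]
wrist_force: [0.6, 0.6, -0.1]
gripper_width: 0.0599
```

Call:
{"method": "jog_arm", "body": {"motion": [{"offset":[0,0,0],"delta_rot":[0,0,0]},{"offset":[0,0,0],"delta_rot":[0,0,0]},{"offset":[0,0,0],"delta_rot":[0,0,0]},{"offset":[0,0,0],"delta_rot":[0,0,0]},{"offset":[0,0,0],"delta_rot":[0,0,0]}], "claw": 0.45}}

```text
clock: 22.0
tcp_pos: [0.4486, -0.1314, 0.0791]
ee_rot: [3.14, -0.001, 1.217]
wrist_force: [-0.1, -0.5, -0.0]
gripper_width: 0.0387
```

```bash
python3 look.py 20; python3 - <<'E'
from h import *
print(loc(cur()[1]))
cv2.imwrite('pics/c20b.png',cv2.resize(cv2.imread('pics/s20.png')[180:280,220:340],None,fx=6,fy=6,interpolation=cv2.INTER_CUBIC))
E
```

```text
22.0 [ 0.4486 -0.1314  0.0791] [-0.465  0.22  -0.445  0.905  0.001 -0.112] [-0.1 -0.5 -0. ] 0.0387
[-80.   12.3  78.9]
```

View pics/c20b.png

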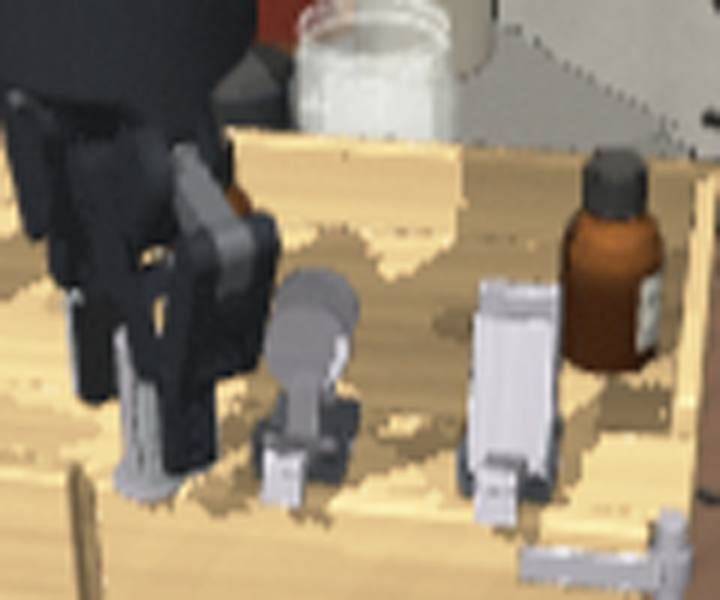

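Call:
{"method": "jog_arm", "body": {"motion": [{"offset":[0,0,0],"delta_rot":[0,0,0]},{"offset":[0,0,0],"delta_rot":[0,0,0]},{"offset":[0,0,0],"delta_rot":[0,0,0]},{"offset":[0,0,0],"delta_rot":[0,0,0]},{"offset":[0,0,0],"delta_rot":[0,0,0]}], "claw": 0.0}}

```text
clock: 22.52
tcp_pos: [0.4484, -0.1319, 0.0787]
ee_rot: [3.14, 0.0, 1.217]
wrist_force: [-1.6, -4.8, 4.0]
gripper_width: 0.0127
```

```bash
python3 - <<'E'
from h import *
s,p,C=cur();print(p,s['wrist_force'].round(1),s['gripper_width'],loc(p))
H=np.array([-.080,-.138]);
f0=None
prev=p
# waypoints in world along arc, radius 150, start from measured p
L=np.array(loc(p))[:2]/1000
def at(th): 
    q=W(CAD,(-.08-.15*np.sin(th),-.138+.15*np.cos(th),p[2]))[0];return q
base=p-at(0)
print('base err mm',base*1000)
ths=np.arange(0,1.56,.05)
for i in range(0,len(ths),5):
    seg=ths[i:i+6]
    o=at(seg[0])
    print(round(seg[0],2),[tuple(((C.T@(at(t)-o))*1000).round(1)) for t in seg[1:]])
E
```

```text
[ 0.44843117 -0.13185405  0.07871034] [-1.6 -4.8  4. ] 0.01271667705074534 [-80.2  11.8  78.7]
base err mm [-0.08900774 -0.27415619  0.        ]
0.0 [(np.float64(-5.9), np.float64(-4.7), np.float64(-0.0)), (np.float64(-12.0), np.float64(-9.0), np.float64(-0.0)), (np.float64(-18.3), np.float64(-13.0), np.float64(-0.0)), (np.float64(-24.8), np.float64(-16.8), np.float64(-0.0)), (np.float64(-31.5), np.float64(-20.2), np.float64(-0.0))]
0.25 [(np.float64(-6.9), np.float64(-3.1), np.float64(-0.0)), (np.float64(-13.8), np.float64(-5.8), np.float64(-0.0)), (np.float64(-21.0), np.float64(-8.1), np.float64(-0.0)), (np.float64(-28.2), np.float64(-10.1), np.float64(-0.0)), (np.float64(-35.5), np.float64(-11.7), np.float64(-0.0))]
0.5 [(np.float64(-7.4), np.float64(-1.3), np.float64(-0.0)), (np.float64(-14.8), np.float64(-2.2), np.float64(-0.0)), (np.float64(-22.3), np.float64(-2.7), np.float64(-0.0)), (np.float64(-29.8), np.float64(-2.8), np.float64(-0.0)), (np.float64(-37.3), np.float64(-2.6), np.float64(0.0))]
0.75 [(np.float64(-7.5), np.float64(0.6), np.float64(0.0)), (np.float64(-14.9), np.float64(1.6), np.float64(0.0)), (np.float64(-22.3), np.float64(2.9), np.float64(0.0)), (np.float64(-29.6), np.float64(4.7), np.float64(0.0)), (np.float64(-36.8), np.float64(6.7), np.float64(0.0))]
1.0 [(np.float64(-7.1), np.float64(2.4), np.float64(0.0)), (np.float64(-14.1), np.float64(5.2), np.float64(0.0)), (np.float64(-20.9), np.float64(8.4), np.float64(0.0)), (np.float64(-27.5), np.float64(11.8), np.float64(0.0)), (np.float64(-34.0), np.float64(15.6), np.float64(0.0))]
1.25 [(np.float64(-6.3), np.float64(4.1), np.float64(0.0)), (np.float64(-12.3), np.float64(8.5), np.float64(0.0)), (np.float64(-18.2), np.float64(13.3), np.float64(0.0)), (np.float64(-23.7), np.float64(18.3), np.float64(0.0)), (np.float64(-29.1), np.float64(23.5), np.float64(0.0))]
1.5 [(np.float64(-5.1), np.float64(5.5), np.float64(0.0))]
```

Call:
{"method": "jog_arm", "body": {"motion": [{"offset":[-0.0059,-0.0047,0],"delta_rot":[0,0,0]},{"offset":[-0.012,-0.009,0],"delta_rot":[0,0,0]},{"offset":[-0.0183,-0.013,0],"delta_rot":[0,0,0]},{"offset":[-0.0248,-0.0168,0],"delta_rot":[0,0,0]},{"offset":[-0.0315,-0.0202,0],"delta_rot":[0,0,0]}]}}

```text
clock: 22.93
tcp_pos: [0.4177, -0.1532, 0.0786]
ee_rot: [3.141, -0.003, 1.218]
wrist_force: [-8.9, 10.7, 13.3]
gripper_width: 0.0129
```

```bash
python3 look.py 21; python3 - <<'E'
from h import *
s,p,C=cur();l=loc(p);d=np.array([l[0]+80,l[1]+138]);print(l,'th',np.arctan2(-d[0],d[1]),'r',np.hypot(*d))
cv2.imwrite('pics/c21b.png',cv2.resize(cv2.imread('pics/s21.png')[180:330,200:360],None,fx=4,fy=4,interpolation=cv2.INTER_CUBIC))
E
```

```text
22.9333 [ 0.4177 -0.1532  0.0786] [-0.543  0.186 -0.492  0.893  0.003 -0.19 ] [-8.9 10.7 13.3] 0.0129
[-118.4    8.6   78.6] th 0.25618177955021326 r 151.5457686641234
```

View pics/c21b.png

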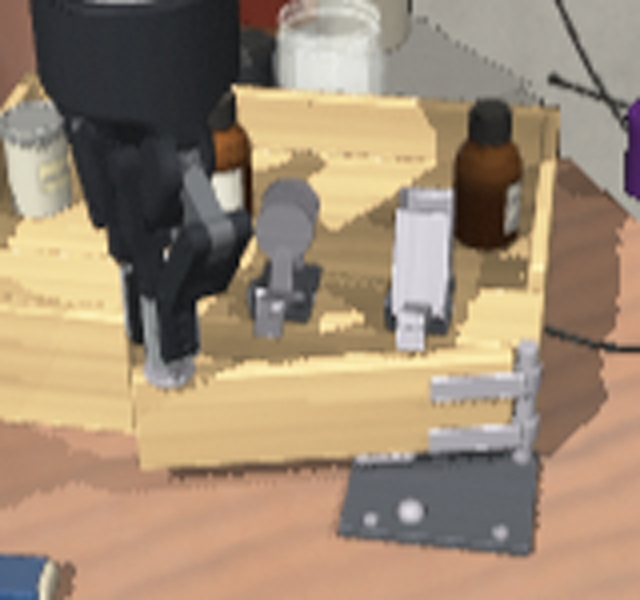

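Call:
{"method": "jog_arm", "body": {"motion": [{"offset":[-0.0067,-0.0035,0],"delta_rot":[0,0,0]},{"offset":[-0.0132,-0.0066,0],"delta_rot":[0,0,0]},{"offset":[-0.0202,-0.0091,0],"delta_rot":[0,0,0]},{"offset":[-0.0273,-0.0111,0],"delta_rot":[0,0,0]},{"offset":[-0.0345,-0.0128,0],"delta_rot":[0,0,0]}]}}

```text
clock: 23.45
tcp_pos: [0.3934, -0.181, 0.0786]
ee_rot: [-3.141, -0.003, 1.218]
wrist_force: [0.2, 5.9, 10.7]
gripper_width: 0.012
```

Call:
{"method": "jog_arm", "body": {"motion": [{"offset":[-0.0074,-0.0013,0],"delta_rot":[0,0,0]},{"offset":[-0.0148,-0.0022,0],"delta_rot":[0,0,0]},{"offset":[-0.0223,-0.0027,0],"delta_rot":[0,0,0]},{"offset":[-0.0298,-0.0028,0],"delta_rot":[0,0,0]},{"offset":[-0.0373,-0.0026,0],"delta_rot":[0,0,0]}]}}

```text
clock: 23.87
tcp_pos: [0.3774, -0.2143, 0.0785]
ee_rot: [-3.139, -0.004, 1.218]
wrist_force: [-6.0, 8.1, 16.6]
gripper_width: 0.0123
```

```bash
python3 - <<'E'
from h import *
s,p,C=cur();l=loc(p);d=np.array([l[0]+80,l[1]+138]);print(l,'th',np.arctan2(-d[0],d[1]),'r',np.hypot(*d),s['wrist_force'].round(1))
E
```

```text
[-182.9  -24.1   78.5] th 0.7347036279419027 r 153.49794786901876 [-6.   8.1 16.6]
```

Call:
{"method": "jog_arm", "body": {"motion": [{"offset":[-0.0075,0.0004,-0.0003],"delta_rot":[0,0,0]},{"offset":[-0.0149,0.0012,-0.0006],"delta_rot":[0,0,0]},{"offset":[-0.0223,0.0024,-0.0008],"delta_rot":[0,0,0]},{"offset":[-0.0296,0.0041,-0.001],"delta_rot":[0,0,0]},{"offset":[-0.0368,0.006,-0.001],"delta_rot":[0,0,0]}]}}

```text
clock: 24.28
tcp_pos: [0.371, -0.2522, 0.0786]
ee_rot: [-3.14, -0.002, 1.217]
wrist_force: [0.5, 3.3, -3.6]
gripper_width: 0.0127
```

Call:
{"method": "jog_arm", "body": {"motion": [{"offset":[-0.0071,0.0024,0],"delta_rot":[0,0,0]},{"offset":[-0.0141,0.0052,0],"delta_rot":[0,0,0]},{"offset":[-0.0209,0.0084,0],"delta_rot":[0,0,0]},{"offset":[-0.0275,0.0118,0],"delta_rot":[0,0,0]},{"offset":[-0.034,0.0156,0],"delta_rot":[0,0,0]}]}}

```text
clock: 24.7
tcp_pos: [0.3747, -0.2899, 0.0786]
ee_rot: [-3.141, -0.002, 1.218]
wrist_force: [1.8, 5.4, -7.1]
gripper_width: 0.0127
```

```bash
python3 look.py 22; python3 - <<'E'
from h import *
s,p,C=cur();l=loc(p);d=np.array([l[0]+80,l[1]+138]);print(l,'th',np.arctan2(-d[0],d[1]),'r',np.hypot(*d),s['wrist_force'].round(1))
cv2.imwrite('pics/c22b.png',cv2.resize(cv2.imread('pics/s22.png')[180:380,180:390],None,fx=3.5,fy=3,interpolation=cv2.INTER_CUBIC))
E
```

```text
24.7 [ 0.3747 -0.2899  0.0786] [-0.837  0.232 -0.429  0.911  0.002 -0.484] [ 1.8  5.4 -7.1] 0.0127
[-223.1  -88.6   78.6] th 1.2383923212695631 r 151.38682241199197 [ 2.   5.8 -6.5]
```

View pics/c22b.png

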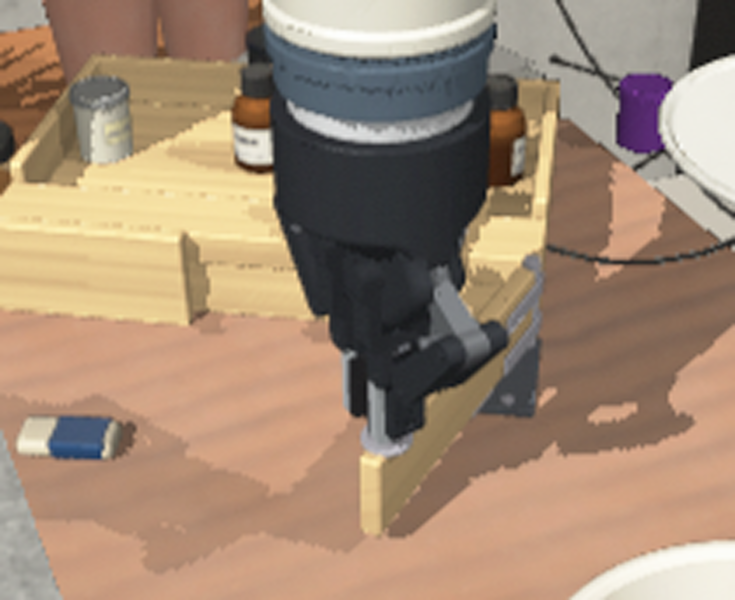

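Call:
{"method": "jog_arm", "body": {"motion": [{"offset":[-0.0063,0.0041,0],"delta_rot":[0,0,0]},{"offset":[-0.0123,0.0085,0],"delta_rot":[0,0,0]},{"offset":[-0.0182,0.0133,0],"delta_rot":[0,0,0]},{"offset":[-0.0237,0.0183,0],"delta_rot":[0,0,0]},{"offset":[-0.0285,0.0228,0],"delta_rot":[0,0,0]}]}}

```text
clock: 25.22
tcp_pos: [0.3867, -0.3246, 0.0788]
ee_rot: [3.141, -0.002, 1.217]
wrist_force: [2.1, 2.6, -12.5]
gripper_width: 0.0123
```

Call:
{"method": "jog_arm", "body": {"motion": [{"offset":[-0.0005,0.0005,0],"delta_rot":[0,0,0]},{"offset":[-0.001,0.001,0],"delta_rot":[0,0,0]},{"offset":[-0.001,0.001,0],"delta_rot":[0,0,0]},{"offset":[-0.001,0.001,0],"delta_rot":[0,0,0]},{"offset":[-0.001,0.001,0],"delta_rot":[0,0,0]}]}}

```text
clock: 25.63
tcp_pos: [0.3869, -0.3251, 0.0789]
ee_rot: [-3.142, -0.002, 1.217]
wrist_force: [3.3, 1.9, -15.6]
gripper_width: 0.0125
```

```bash
python3 - <<'E'
from h import *
s,p,C=cur();l=loc(p);d=np.array([l[0]+80,l[1]+138]);print(l,'th',np.arctan2(-d[0],d[1]),'r',np.hypot(*d),s['wrist_force'].round(1))
E
```

```text
[-230.1 -124.9   78.9] th 1.4837417598701452 r 150.67056779610277 [  3.3   1.9 -15.6]
```

Call:
{"method": "jog_arm", "body": {"motion": [{"offset":[-0.0007,0.0007,0.0003],"delta_rot":[0,0,0]},{"offset":[-0.0014,0.0014,0.0006],"delta_rot":[0,0,0]},{"offset":[-0.0021,0.0021,0.0008],"delta_rot":[0,0,0]},{"offset":[-0.0028,0.0029,0.001],"delta_rot":[0,0,0]},{"offset":[-0.0028,0.0029,0.001],"delta_rot":[0,0,0]}]}}

```text
clock: 26.05
tcp_pos: [0.3885, -0.3288, 0.0786]
ee_rot: [3.141, -0.002, 1.218]
wrist_force: [1.7, 7.3, -3.8]
gripper_width: 0.0129
```

Call:
{"method": "jog_arm", "body": {"motion": [{"offset":[0,0,0],"delta_rot":[0,0,0]},{"offset":[0,0,0],"delta_rot":[0,0,0]},{"offset":[0,0,0],"delta_rot":[0,0,0]},{"offset":[0,0,0],"delta_rot":[0,0,0]},{"offset":[0,0,0],"delta_rot":[0,0,0]}]}}

```text
clock: 26.47
tcp_pos: [0.3885, -0.3287, 0.0787]
ee_rot: [3.141, -0.001, 1.218]
wrist_force: [2.2, 7.8, -4.3]
gripper_width: 0.0126
```

```bash
python3 look.py 23;python3 - <<'E'
from h import *
s,p,C=cur();l=loc(p);d=np.array([l[0]+80,l[1]+138]);print(l,'th',np.arctan2(-d[0],d[1]),'r',np.hypot(*d),s['wrist_force'].round(1),s['ft_torque'])
cv2.imwrite('pics/c23b.png',cv2.resize(cv2.imread('pics/s23.png')[180:380,180:390],None,fx=3.5,fy=3,interpolation=cv2.INTER_CUBIC))
E
```

```text
26.4667 [ 0.3885 -0.3287  0.0787] [-0.868  0.285 -0.352  0.934  0.001 -0.515] [ 2.2  7.8 -4.3] 0.0126
[-230.4 -128.8   78.7] th 1.509702238660224 r 150.68112025068038 [ 1.2  6.3 -4.3] [ 1.46228782 -0.14197304  0.07221027]
```

View pics/c23b.png

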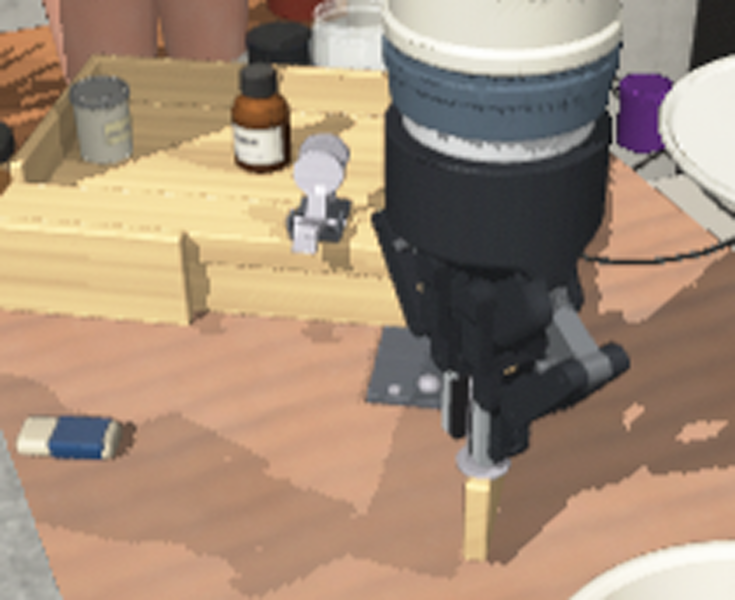

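View pics/t23.png

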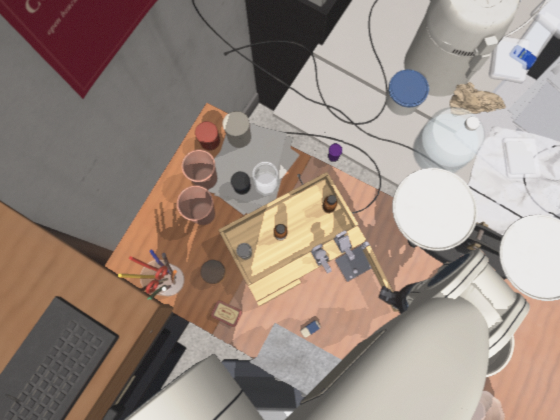

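Call:
{"method": "jog_arm", "body": {"motion": [{"offset":[-0.0007,0.0007,0],"delta_rot":[0,0,0]},{"offset":[-0.0014,0.0014,0],"delta_rot":[0,0,0]},{"offset":[-0.002,0.002,0],"delta_rot":[0,0,0]},{"offset":[-0.002,0.002,0],"delta_rot":[0,0,0]},{"offset":[-0.002,0.002,0],"delta_rot":[0,0,0]}]}}

```text
clock: 26.98
tcp_pos: [0.3891, -0.3299, 0.0786]
ee_rot: [-3.14, -0.003, 1.218]
wrist_force: [-1.1, 13.7, -0.2]
gripper_width: 0.0126
```

Call:
{"method": "jog_arm", "body": {"motion": [{"offset":[0,0,0],"delta_rot":[0,0,0]},{"offset":[0,0,0],"delta_rot":[0,0,0]},{"offset":[0,0,0],"delta_rot":[0,0,0]},{"offset":[0,0,0],"delta_rot":[0,0,0]},{"offset":[0,0,0],"delta_rot":[0,0,0]}]}}

```text
clock: 27.4
tcp_pos: [0.3891, -0.3298, 0.0786]
ee_rot: [-3.14, -0.003, 1.218]
wrist_force: [-2.1, 13.9, 0.9]
gripper_width: 0.0125
```

```bash
python3 look.py 24;python3 - <<'E'
from h import *
s,p,C=cur();l=loc(p);d=np.array([l[0]+80,l[1]+138]);print(l,'th',np.arctan2(-d[0],d[1]),'r',np.hypot(*d),s['wrist_force'].round(1))
cv2.imwrite('pics/c24b.png',cv2.resize(cv2.imread('pics/t24.png')[160:320,200:420],None,fx=3.6,fy=3.6,interpolation=cv2.INTER_CUBIC))
E
```

```text
27.4 [ 0.3891 -0.3298  0.0786] [-0.869  0.288 -0.348  0.938  0.002 -0.517] [-2.1 13.9  0.9] 0.0125
[-230.5 -130.1   78.6] th 1.5183527643809296 r 150.70719956259555 [-2.2 13.3  0.1]
```

View pics/c24b.png

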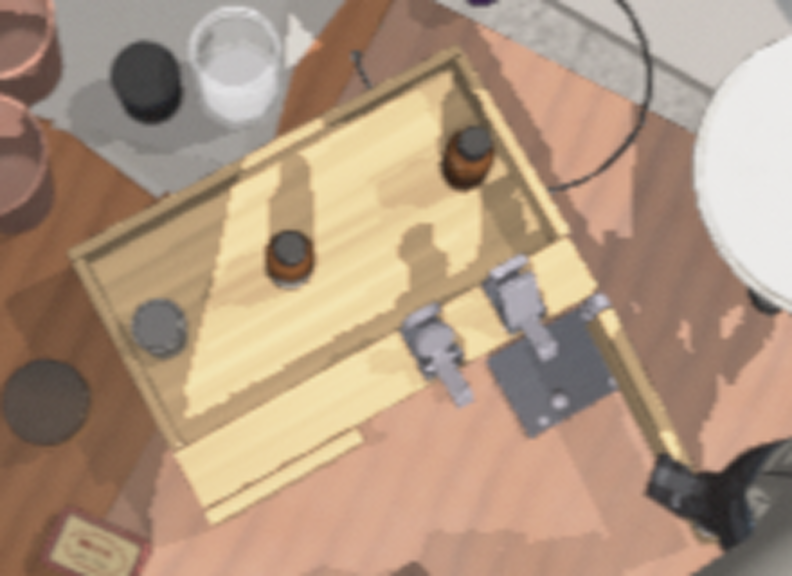

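```bash
python3 - <<'E'
from h import *
print(robot.close_job())
s,p,C=cur();print(s['clock'],p,s['wrist_force'].round(1),s['gripper_width'])
E
```

```text
the job is handed in; nothing more can be done
None
the job is handed in; nothing more can be done
```

The job is handed in at about 27.5 s of the 64 s, with the gripper still holding the gate wide open. The interface gave no verdict.

**What I did, in order**
1. I gripped the tipped bottle, turned it upright and set it down between the standing bottle and the film can. Contact with the lane floor read 5 N before I let go.
2. I squeezed the round catch, then the square one. I closed the jaws until the fingers and lever were blocked: opening about 20 mm, with a further 2 mm command giving no real movement.
3. I took the gate by its post and swung it past the detent to the stop.

**Last checks**
- **Containers:** the final top view shows the bottle, the other bottle and the can all standing in the lane. The other bottle, the can and the tub are within about 0.3 px of their first-picture positions.
- **Gate:** the post is at about 1.5 rad from the tool pose. A further 2.8 mm push moved the tool only 1.2 mm, and the force rose from 7 to 14 N, which fits the stop. The grip opening of 12.5 mm is on the 14 mm post.
- **Levers:** both levers look tilted back with their hooks lifted after release.

**Weak or disagreeing points**
- **Lever angle:** I could not measure it from the pictures, because the projected positions for 0.25 to 0.45 rad differ by less than 1 px. "Fully squeezed" rests on the jaws being blocked.
- **Caddy position:** the fit left residuals of about 2 px (2 to 4 mm), and the two views differed by 2 to 3 mm. The post radius read 150.7 to 153.5 mm against the 150 mm given.
- **Grip widths:** they read about 1.5 to 2.5 mm below the nominal diameters, which I took to be pad give.

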